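Photograph drill cores all round and rack them

ROBOT

A 6-joint arm with a two-finger parallel gripper is mounted at the origin on the work surface. World frame = base frame: x ahead of the robot, y to its left, z up, the work surface at z = 0. Lengths are in m, angles in rad, forces in N, time in s.
With the tool pointing down it reaches from about 0.35 to 0.975 m from the base axis. Payload 7.1 kg.
Tool frame: the origin (TCP) lies midway between the tips of the shut fingers; the grasp point (between the pads) lies 19 mm behind it; z points along the fingers, y is the line along which they close (so a half turn about z gives the same grasp; the last joint's range is limited). The gripper opens to 88 mm and grips with 3 to 60 N. Pads are 20 mm wide; open, the fingers measure 115 mm over their backs; the gripper's body (75 mm by 178 mm) begins 61 mm behind the grasp point.
Start: joints at [-1.283, 0.423, 1.63, -0, 1.089, -0.019], TCP at [0.189, -0.596, 0.223] pointing down, gripper open.
Joint ranges: [-3, 3], [-0.9, 2.11], [0.09, 2.58], [-1.31, 4.45], [0.11, 2.69], [-2.54, 2.54]. Speed limits (rad/s): [2.39, 2.39, 3.01, 3.14, 3.14, 3.14].

INTERFACE

Orientations are given as a rotation vector (axis times angle).
In Python, from rig import env gives the robot as it stands.
- The arm moves only by the tool apply_moves, never from a script. Its argument "steps" is a list that holds one entry, the list of rows, each a list of 6 numbers: the shift along the tool's x, y, z in mm, then the turn, a rotation vector about the tool's x, y, z in rad. A call has 1 to 5 rows; each row is the pose to reach, as a shift and turn from the pose commanded when the call began, along the tool's axes at that moment; what a row does not reach only later rows make up. A row lasts 1/12 s, in which the tool goes at most 41.7 mm and 7.16 degrees, less where a joint would pass 70% of its speed; a pose out of reach is approached as far as the arm can. A call with a gripper value outside its range is refused whole. "claw" is the closure, from -1 (fully open) to 1 (shut), set as the call begins (left out, the last holds). The fingers move at their own pace and stop on an object; "grip_force" is the grip in N (left out, the last holds). Time passes only in rows, so rows that repeat a pose let the fingers close. It gives the time, the measured TCP pose, the force, the opening and the grip force at its end, in the units of the state.
- env.get_obs(): the state, without advancing time (a new reading comes with each control period).
- env.get_image(name): name is "scene" or "top" or "wrist"; returns a dict with "frame" (480x640x3 uint8, red, green, blue), "fx", "fy", "cx", "cy" (pixels), "distortion" ([k1, k2, p1, p2, k3] as OpenCV has them; the pictures are not rectified), "R" (3x3) and "t" (3): a world point X has camera coordinates R X + t. Camera axes: x right, y down, z forward; pixel columns grow to the right and rows downward; lengths in m; the calibration is good to about 2 mm. A picture is of the moment at which its call begins. There is no depth.
- env.sign_off(): hands the job in; it is judged then, once.
The state is a dict: "clock": time; "qpos": joint angles; "dq": joint speeds; "tau": joint torques, N m; "position": TCP position; "orientation": TCP orientation; "contact_force": force on the tool from outside, world axes, zero at the start; "ft_torque": the same for the moment, N m; "width": finger opening in m; "gripper_force": force on a finger pad.
Only numpy, scipy, OpenCV 4.12 (cv2) and the standard library are available. Lean on these libraries where they do the work, as an engineer would, in place of code of your own. Each camera call takes 0.05 s, during which the arm holds its last target. There are 200 camera calls.

TASK

Switch the core camera's lamp on by pushing the red lever away from the robot, then take the drill cores that are there in the order red-brown sandstone, grey granite, black basalt: hold each one upright centred over the target disc, turn it so that its white, then its yellow, then its blue stripe faces the lens squarely, keeping still for a good second each time, and stand it end-down, fully home, in a free cell of the wooden rack. When all are racked, pull the lever back to switch the lamp off. Never let a core fall over, and leave the hand specimen, the dropper bottle and the slide box where they are.

Things in the scene. Friction and masses are not known exactly. Their poses are not given: they have to be found in the camera images.
- core_sandstone: red-brown sandstone drill core, a loose round rod 36 mm in diameter and 110 mm long, about 0.3 kg, standing on end on the bench at the start. Origin: centre of its underside; z up along the core. Three full-length paint stripes 120 degrees apart, also ticked on the top end: white along its own +x, yellow 120 degrees and blue 240 degrees counter-clockwise seen from above. It may be absent.
- core_sandstone_white (a point): point on the white stripe of the red-brown sandstone core, on its surface (18 mm from the axis), 45 mm above its underside; x points straight outward from the core, z along the core.
- core_sandstone_yellow (a point): point on the yellow stripe of the red-brown sandstone core, on its surface (18 mm from the axis), 45 mm above its underside; x points straight outward from the core, z along the core.
- core_sandstone_blue (a point): point on the blue stripe of the red-brown sandstone core, on its surface (18 mm from the axis), 45 mm above its underside; x points straight outward from the core, z along the core.
- core_granite: grey granite drill core, a loose round rod 36 mm in diameter and 110 mm long, about 0.3 kg, standing on end on the bench at the start. Origin: centre of its underside; z up along the core. Three full-length paint stripes 120 degrees apart, also ticked on the top end: white along its own +x, yellow 120 degrees and blue 240 degrees counter-clockwise seen from above. It may be absent.
- core_granite_white (a point): point on the white stripe of the grey granite core, on its surface (18 mm from the axis), 45 mm above its underside; x points straight outward from the core, z along the core.
- core_granite_yellow (a point): point on the yellow stripe of the grey granite core, on its surface (18 mm from the axis), 45 mm above its underside; x points straight outward from the core, z along the core.
- core_granite_blue (a point): point on the blue stripe of the grey granite core, on its surface (18 mm from the axis), 45 mm above its underside; x points straight outward from the core, z along the core.
- core_basalt: black basalt drill core, a loose round rod 36 mm in diameter and 110 mm long, about 0.3 kg, standing on end on the bench at the start. Origin: centre of its underside; z up along the core. Three full-length paint stripes 120 degrees apart, also ticked on the top end: white along its own +x, yellow 120 degrees and blue 240 degrees counter-clockwise seen from above. It may be absent.
- core_basalt_white (a point): point on the white stripe of the black basalt core, on its surface (18 mm from the axis), 45 mm above its underside; x points straight outward from the core, z along the core.
- core_basalt_yellow (a point): point on the yellow stripe of the black basalt core, on its surface (18 mm from the axis), 45 mm above its underside; x points straight outward from the core, z along the core.
- core_basalt_blue (a point): point on the blue stripe of the black basalt core, on its surface (18 mm from the axis), 45 mm above its underside; x points straight outward from the core, z along the core.
- camera: core camera on a loose, heavy grey base plate (290 x 120 x 12 mm, from x = -240 to +50 mm in its frame). Origin: under the centre of the ringed white target disc (60 mm across, at z = 12 mm), z up. The white camera head with black lens and ring lamp stands at x = -88 mm to -218 mm, 85 mm wide, 120 mm high, and looks along +x over the disc. It may get knocked aside.
- lens (a point): centre of the camera lens's front glass, 80 mm above the bench and 88 mm behind the disc's centre; axes as the camera body's: x points out of the lens, towards a core over the disc. A core over the disc's centre has its facing surface 70 mm from the lens; with its underside about 35 mm above the bench its stripe point is level with the lens (30 mm higher or lower is also in view).
- rack: wooden core rack, a loose block 75 (x) x 200 (y) x 65 mm high, about 1.3 kg, with three square cells 47 mm wide open at the top, centres at y = -62, 0 and +62 mm, x = 0; the cell floors are 10 mm above its underside. Origin: centre of its underside. A racked core's top is 120 mm above the bench. It may get knocked aside.
- lamp (a joint): red toggle lever that switches the camera's lamp: 0 = off, leaning towards the robot (-x in its own frame); 1.0 rad = on, leaning away from the robot (+x). It stays where it is left. At least 0.8 counts as on, under 0.2 as off.
- lamp_tip (a point): centre of the red ball, 26 mm in diameter, on the end of the lamp lever: 80 mm from the pivot, which lies 22 mm above the bench over the block's centre. The ball is at x = -38 mm (off) to +38 mm (on) from the block's centre, 92 mm above the bench at both ends and 102 mm halfway; the rod is 10 mm thick.
- lamp_base: grey block that carries the lamp lever, fixed to the bench, 70 x 50 x 25 mm; origin: centre of its underside; x along the lever's swing, pointing from off to on.
- specimen: brown rock, about 90 x 55 x 55 mm; leave it alone. Origin: centre of its underside.
- dropper_bottle: amber bottle, 48 mm in diameter, 110 mm tall; leave it alone. Origin: centre of its underside.
- slide_box: open black box of thin sections, 100 x 200 x 30 mm with a raised lid on its far side; leave it alone. Origin: centre of its underside.

How it is judged:
On the way, in this order (a step that is already met when the one before it is completed fails the run):
1. the lamp lever is on (pushed away from the robot) (value of joint lamp above 0.8 rad), for 0.2 s.
2. red-brown sandstone core upright and still over the disc, white stripe facing the lens (within about 15 degrees), 45 to 95 mm from it, within 15 mm sideways and 35 mm in height (x of lens in the frame of core_sandstone_white between 0.045 and 0.095 m and y of lens in the frame of core_sandstone_white between -0.02 and 0.02 m and y of core_sandstone_white in the frame of lens between -0.015 and 0.015 m and z of core_sandstone_white in the frame of lens between -0.035 and 0.035 m and angle between core_sandstone's own z axis and vertical below 0.2 rad and linear speed of core_sandstone below 0.03 m/s and angular speed of core_sandstone below 0.3 rad/s), for 0.6 s.
3. red-brown sandstone core upright and still over the disc, yellow stripe facing the lens (within about 15 degrees), 45 to 95 mm from it, within 15 mm sideways and 35 mm in height (x of lens in the frame of core_sandstone_yellow between 0.045 and 0.095 m and y of lens in the frame of core_sandstone_yellow between -0.02 and 0.02 m and y of core_sandstone_yellow in the frame of lens between -0.015 and 0.015 m and z of core_sandstone_yellow in the frame of lens between -0.035 and 0.035 m and angle between core_sandstone's own z axis and vertical below 0.2 rad and linear speed of core_sandstone below 0.03 m/s and angular speed of core_sandstone below 0.3 rad/s), for 0.6 s.
4. red-brown sandstone core upright and still over the disc, blue stripe facing the lens (within about 15 degrees), 45 to 95 mm from it, within 15 mm sideways and 35 mm in height (x of lens in the frame of core_sandstone_blue between 0.045 and 0.095 m and y of lens in the frame of core_sandstone_blue between -0.02 and 0.02 m and y of core_sandstone_blue in the frame of lens between -0.015 and 0.015 m and z of core_sandstone_blue in the frame of lens between -0.035 and 0.035 m and angle between core_sandstone's own z axis and vertical below 0.2 rad and linear speed of core_sandstone below 0.03 m/s and angular speed of core_sandstone below 0.3 rad/s), for 0.6 s.
5. grey granite core upright and still over the disc, white stripe facing the lens (within about 15 degrees), 45 to 95 mm from it, within 15 mm sideways and 35 mm in height (x of lens in the frame of core_granite_white between 0.045 and 0.095 m and y of lens in the frame of core_granite_white between -0.02 and 0.02 m and y of core_granite_white in the frame of lens between -0.015 and 0.015 m and z of core_granite_white in the frame of lens between -0.035 and 0.035 m and angle between core_granite's own z axis and vertical below 0.2 rad and linear speed of core_granite below 0.03 m/s and angular speed of core_granite below 0.3 rad/s), for 0.6 s.
6. grey granite core upright and still over the disc, yellow stripe facing the lens (within about 15 degrees), 45 to 95 mm from it, within 15 mm sideways and 35 mm in height (x of lens in the frame of core_granite_yellow between 0.045 and 0.095 m and y of lens in the frame of core_granite_yellow between -0.02 and 0.02 m and y of core_granite_yellow in the frame of lens between -0.015 and 0.015 m and z of core_granite_yellow in the frame of lens between -0.035 and 0.035 m and angle between core_granite's own z axis and vertical below 0.2 rad and linear speed of core_granite below 0.03 m/s and angular speed of core_granite below 0.3 rad/s), for 0.6 s.
7. grey granite core upright and still over the disc, blue stripe facing the lens (within about 15 degrees), 45 to 95 mm from it, within 15 mm sideways and 35 mm in height (x of lens in the frame of core_granite_blue between 0.045 and 0.095 m and y of lens in the frame of core_granite_blue between -0.02 and 0.02 m and y of core_granite_blue in the frame of lens between -0.015 and 0.015 m and z of core_granite_blue in the frame of lens between -0.035 and 0.035 m and angle between core_granite's own z axis and vertical below 0.2 rad and linear speed of core_granite below 0.03 m/s and angular speed of core_granite below 0.3 rad/s), for 0.6 s.
8. black basalt core upright and still over the disc, white stripe facing the lens (within about 15 degrees), 45 to 95 mm from it, within 15 mm sideways and 35 mm in height (x of lens in the frame of core_basalt_white between 0.045 and 0.095 m and y of lens in the frame of core_basalt_white between -0.02 and 0.02 m and y of core_basalt_white in the frame of lens between -0.015 and 0.015 m and z of core_basalt_white in the frame of lens between -0.035 and 0.035 m and angle between core_basalt's own z axis and vertical below 0.2 rad and linear speed of core_basalt below 0.03 m/s and angular speed of core_basalt below 0.3 rad/s), for 0.6 s.
9. black basalt core upright and still over the disc, yellow stripe facing the lens (within about 15 degrees), 45 to 95 mm from it, within 15 mm sideways and 35 mm in height (x of lens in the frame of core_basalt_yellow between 0.045 and 0.095 m and y of lens in the frame of core_basalt_yellow between -0.02 and 0.02 m and y of core_basalt_yellow in the frame of lens between -0.015 and 0.015 m and z of core_basalt_yellow in the frame of lens between -0.035 and 0.035 m and angle between core_basalt's own z axis and vertical below 0.2 rad and linear speed of core_basalt below 0.03 m/s and angular speed of core_basalt below 0.3 rad/s), for 0.6 s.
10. black basalt core upright and still over the disc, blue stripe facing the lens (within about 15 degrees), 45 to 95 mm from it, within 15 mm sideways and 35 mm in height (x of lens in the frame of core_basalt_blue between 0.045 and 0.095 m and y of lens in the frame of core_basalt_blue between -0.02 and 0.02 m and y of core_basalt_blue in the frame of lens between -0.015 and 0.015 m and z of core_basalt_blue in the frame of lens between -0.035 and 0.035 m and angle between core_basalt's own z axis and vertical below 0.2 rad and linear speed of core_basalt below 0.03 m/s and angular speed of core_basalt below 0.3 rad/s), for 0.6 s.
At the end, for the whole second after the job is handed in: The lamp lever is back within 0.2 rad of off; every core present stands end-down on the floor of a rack cell (underside within 8 mm of the cell floor, tilt under 0.15 rad), one per cell, at rest (value of joint lamp below 0.2 rad and x of core_sandstone in the frame of rack between -0.022 and 0.022 m and y of core_sandstone in the frame of rack between -0.085 and 0.085 m and z of core_sandstone in the frame of rack between 0.004 and 0.018 m and angle between each of core_sandstone, core_granite, core_basalt's own z axis and vertical below 0.15 rad and linear speed of each of core_sandstone, core_granite, core_basalt below 0.02 m/s and x of core_granite in the frame of rack between -0.022 and 0.022 m and y of core_granite in the frame of rack between -0.085 and 0.085 m and z of core_granite in the frame of rack between 0.004 and 0.018 m and x of core_basalt in the frame of rack between -0.022 and 0.022 m and y of core_basalt in the frame of rack between -0.085 and 0.085 m and z of core_basalt in the frame of rack between 0.004 and 0.018 m); the robot touches nothing.
It fails at once if a core has fallen over (tilted more than 0.8 rad) (angle between any of core_sandstone, core_granite, core_basalt's own z axis and vertical above 0.8 rad).
It fails at once if a core is over the target disc while the lamp is off (lever under 0.7 rad) (value of joint lamp below 0.7 rad and horizontal distance between any of core_sandstone, core_granite, core_basalt and camera below 0.03 m).
It fails at once if the hand specimen is pushed more than 30 mm (distance of specimen from where it was at the start of the episode above 0.03 m).
It fails at once if the dropper bottle is pushed more than 30 mm (distance of dropper_bottle from where it was at the start of the episode above 0.03 m).
It fails at once if the slide box is pushed more than 30 mm (distance of slide_box from where it was at the start of the episode above 0.03 m).
Of core_sandstone, core_granite, core_basalt only 2 to 3 are there at a start; the rules pass over those that are not, and their reading is None.
At some moment in a run one of camera, rack may be knocked a few centimetres aside while the robot is not near it.
It also fails if it takes over 210 s, if anything falls off the work surface, if the arm or the gripper's body presses on something with over 40 N, if the wrist force passes 120 N, or if a joint passes its speed limit or range.

## Working session

There is one attempt and no reset: what is moved stays moved. The work goes in short steps, Python scripts to look and compute and a tool call to move; the robot and the scene stay as the last step left them, time stands still between calls to the robot, and variables do not carry over. Pictures are saved under pics/ and viewed, at most 14 in all, crops included, and the job is handed in when it is done.

Besides the shell and the picture viewer there is one more tool, called after "Call:" in YAML: its name, and indented under it one key for each argument. apply_moves: Moves the arm, as the interface text tells. Its arguments: {"type":"object","properties":{"steps":{"type":"array"},"claw":{"type":"number"},"grip_force":{"type":"number"}},"required":["steps"]}

```bash
mkdir -p pics; ls
cat > h.py <<'E'
import numpy as np, cv2
from scipy.spatial.transform import Rotation as Ro
from rig import env
def grab(n):
    d=env.get_image(n); d={k:(np.array(v) if k!='name' else v) for k,v in d.items()}
    return d
def K(d): return np.array([[d['fx'],0,d['cx']],[0,d['fy'],d['cy']],[0,0,1]],float)
def ray(d,uv):
    p=cv2.undistortPoints(np.array(uv,float).reshape(-1,1,2),K(d),d['distortion'].astype(float)).reshape(-1,2)
    v=np.c_[p,np.ones(len(p))]@d['R']   # R^T v
    return -d['R'].T@d['t'],v
def plane(d,uv,z):
    c,v=ray(d,uv); s=(z-c[2])/v[:,2]
    return c+v*s[:,None]
def proj(d,X):
    return cv2.projectPoints(np.array(X,float).reshape(-1,1,3),cv2.Rodrigues(d['R'].astype(float))[0],d['t'].astype(float),K(d),d['distortion'].astype(float))[0].reshape(-1,2)
def save(d,n,crop=None,s=1):
    f=d['frame'][:,:,::-1]
    if crop: x0,y0,x1,y1=crop; f=f[y0:y1,x0:x1]
    cv2.imwrite('pics/'+n,cv2.resize(f,None,fx=s,fy=s,interpolation=cv2.INTER_CUBIC))
E
python3 - <<'E'
from h import *
import pickle
for n in ['top','scene']:
    d=grab(n); save(d,n+'0.png'); pickle.dump(d,open(n+'0.pkl','wb')); print(n,-d['R'].T@d['t'],d['fx'])
o=env.get_obs(); print(o)
E
```

```text
pics
top [ 0.47069386 -0.02299518  1.230482  ] 529.0266605960255
scene [1.34290099 0.20961739 0.58369728] 449.06931011806677
{'clock': 0.1, 'qpos': array([-1.28295989e+00,  4.23751135e-01,  1.63061182e+00, -6.65699496e-06,
        1.08861691e+00, -1.89981349e-02]), 'dq': array([ 0.00180749, -0.00039187, -0.00365613,  0.00029399,  0.00039002,
        0.00017896]), 'tau': array([ 9.79108117e-04, -5.45611882e+01, -2.74323696e+01,  6.45881100e-02,
        1.88036263e-02, -2.21358846e-05]), 'position': array([ 0.18865581, -0.59531276,  0.22198842]), 'orientation': array([-3.10333497e+00, -4.79880982e-01,  3.01066997e-04]), 'contact_force': array([-0.11705766,  0.04919405, -1.1066839 ]), 'ft_torque': array([-0.02347054, -0.01745267,  0.02142327]), 'gripper_force': 0.0, 'width': 0.08796275319714275}
```

View pics/top0.png

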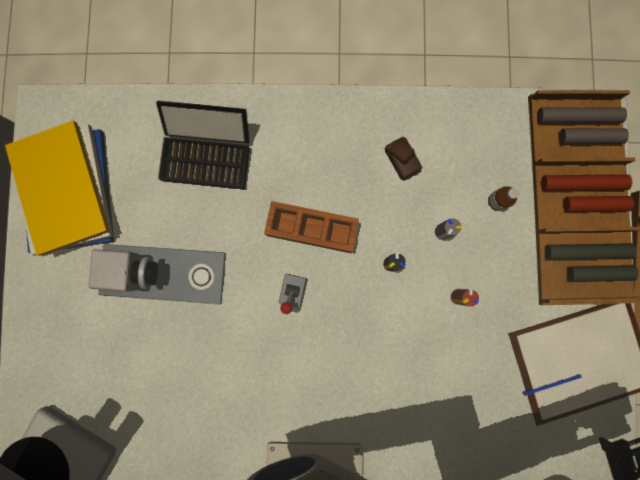

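View pics/scene0.png

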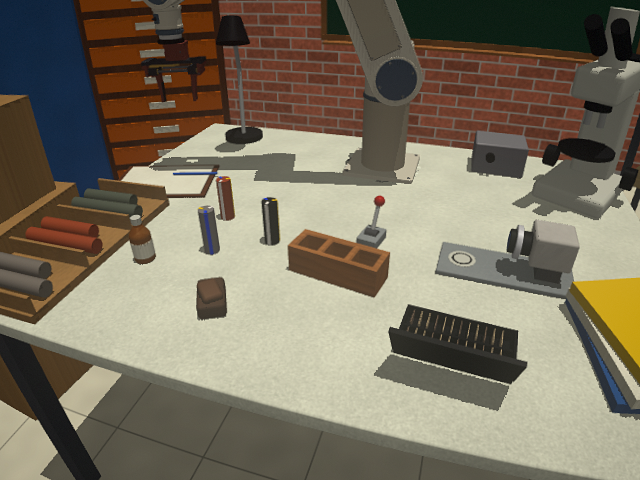

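Top view: cores are sandstone (466,297), granite (449,229) and basalt (395,263), so all three are present. The rack is at (311,227), the disc at (201,275) and the lever ball at (286,308), over its base at (292,290). Next I measure them.

```bash
cat >> h.py <<'E'
def blobs(m,amin=30):
    n,l,s,c=cv2.connectedComponentsWithStats(m.astype(np.uint8)*255)
    return [(l==i,s[i],c[i]) for i in range(1,n) if s[i][4]>=amin]
def hsv(d): return cv2.cvtColor(d['frame'],cv2.COLOR_RGB2HSV).astype(int)
def rect(d,m,z):
    c=max(cv2.findContours(m.astype(np.uint8),cv2.RETR_EXTERNAL,cv2.CHAIN_APPROX_NONE)[0],key=cv2.contourArea)
    P=plane(d,c[:,0],z)[:,:2].astype(np.float32)*1000
    return cv2.minAreaRect(P)
def box(sh,x0,y0,x1,y1):
    m=np.zeros(sh,bool); m[y0:y1,x0:x1]=1; return m
E
python3 - <<'E'
from h import *
import pickle
d=pickle.load(open('top0.pkl','rb')); h=hsv(d); H,S,V=h[...,0],h[...,1],h[...,2]
print('hsv rack',h[212,300],'plate',h[265,175],'disc',h[268,190],'ring',h[275,201],'bench',h[330,200],'ball',h[309,286],'lbase',h[280,300])
b=box(H.shape,255,195,365,260)
m=b&(S>110); print('rack',rect(d,m,.065))
b=box(H.shape,150,235,240,310)
m=b&(S<40)&(V>150)
for bl in blobs(m): print('w',bl[1],plane(d,[bl[2]],.012)*1e3)
b=box(H.shape,80,240,235,310)
m=b&(H>90)&(S>20); print('plate px',m.sum(),rect(d,m,.012))
b=box(H.shape,270,295,300,320)
m=b&(S>150)&((H<10)|(H>170))
for bl in blobs(m,10): print('ball',bl[1],plane(d,[bl[2]],.092)*1e3)
b=box(H.shape,275,270,310,312)
m=b&(H>90)&(S>15); print('lbase',rect(d,m,.025))
save(d,'crop0.png',(380,200,530,312),5)
E
```

```text
hsv rack [ 13 179 140] plate [ 30  14 112] disc [ 27  21 124] ring [ 21  36 189] bench [ 27  43 167] ball [  2 193 147] lbase [ 26  17 120]
rack ((596.4256591796875, 16.330047607421875), (200.3898162841797, 76.97144317626953), 79.2283935546875)
w [189 264  25  26 214] [[482.55844806 270.68231308  12.        ]]
w [194 269  14  15 170] [[482.96530889 271.10999168  12.        ]]
plate px 138 ((558.7833862304688, 524.0786743164062), (7.697579383850098, 75.35914611816406), 8.7738676071167)
ball [281 303  11  10  85] [[417.69737734  66.68969813  92.        ]]Traceback (most recent call last):
  File "<stdin>", line 16, in <module>
  File "h.py", line 26, in rect
    c=max(cv2.findContours(m.astype(np.uint8),cv2.RETR_EXTERNAL,cv2.CHAIN_APPROX_NONE)[0],key=cv2.contourArea)
ValueError: max() iterable argument is empty
```

Run:
```python
from h import *
import pickle
d=pickle.load(open('top0.pkl','rb')); h=hsv(d); H,S,V=h[...,0],h[...,1],h[...,2]
b=box(H.shape,168,240,235,312)
m=b&(S<26); m=cv2.morphologyEx(m.astype(np.uint8),cv2.MORPH_CLOSE,np.ones((5,5)));
m=max(blobs(m),key=lambda q:q[1][4]); print('plate',m[1],rect(d,m[0],.012))
b=box(H.shape,275,268,312,314); m=b&(S<26)&(V<150)
for bl in blobs(m,20): print('lbase',bl[1],rect(d,bl[0],.025))
# right plate edge fit
for n,(u,v) in dict(sand=(466,297),gran=(449,229),bas=(395,263)).items():
    w=box(H.shape,u-25,v-20,u+25,v+20)
    for nm,q in [('white',(S<45)&(V>185)),('yel',(H>18)&(H<34)&(S>110)&(V>120)),('blue',(H>100)&(H<130)&(S>110)),('dark',V<90),('red',(S>100)&((H<14)|(H>170)))]:
        for bl in blobs(w&q,4): print(n,nm,bl[1],bl[2].round(1))
save(d,'crop0.png',(380,200,530,312),5)
```

```text
plate [ 168  249   57   54 2248] ((483.6551208496094, 286.4851989746094), (133.4881134033203, 117.26270294189453), 87.05355072021484)
lbase [279 274  27  33 426] ((454.6153564453125, 58.46977233886719), (48.384883880615234, 65.40425109863281), 79.08329010009766)
sand yel [463 299   6   4  17] [465.2 300.5]
sand blue [473 299   5   4  11] [475.2 300.6]
sand dark [451 289  16  16 148] [457.6 296. ]
sand red [452 290  27  16 248] [465.5 296.2]
gran white [449 230   3   3   4] [450.  230.8]
gran yel [456 225   6   4  21] [458.6 226.6]
gran blue [448 219   5   5  16] [450.1 221.1]
gran dark [435 221  20  19 188] [442.4 231.9]
bas white [396 253   2   4   7] [396.6 254.7]
bas yel [389 262   6   6  18] [391.4 264.4]
bas blue [399 262   6   5  20] [401.5 264. ]
bas dark [384 254  21  18 239] [393.9 262.7]
```

```bash
ls pics
```

```text
crop0.png
scene0.png
top0.png
```

View pics/crop0.png

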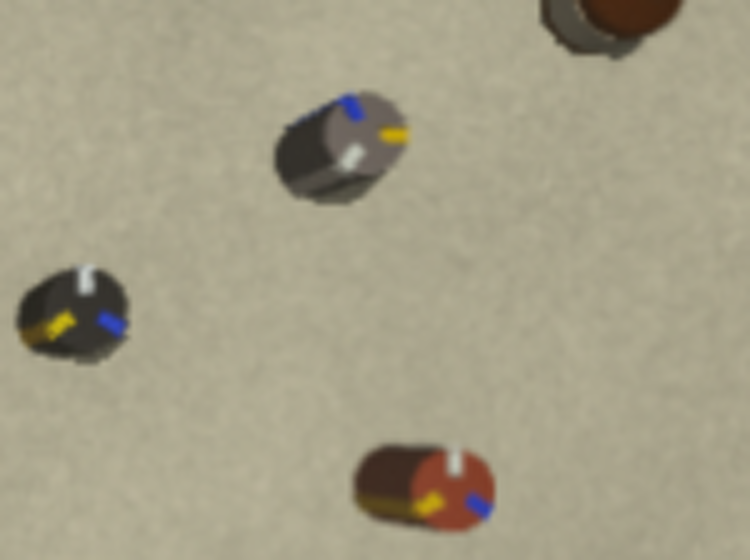

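The crop shows the ticks clearly: on sandstone and basalt white points up the image (+x), on granite it points lower left. I'll compute the core poses and write a planner that prints moves.

```bash
cat >> h.py <<'E'
def state():
    o=env.get_obs(); R=Ro.from_rotvec(o['orientation']).as_matrix()
    return o,R,np.degrees(np.arctan2(R[1,0],R[0,0]))
def to(x,y,z,yaw=None,start=None):
    """start=(xyz m,yaw deg); prints one call line: shift mm, turn rad in tool axes (tool down)"""
    o,R,w=state()
    p=o['position']; tilt=np.degrees(np.arccos(-R[2,2]))
    if start: p,w=np.array(start[0]),start[1]
    R=np.column_stack([[np.cos(np.radians(w)),np.sin(np.radians(w)),0],[np.sin(np.radians(w)),-np.cos(np.radians(w)),0],[0,0,-1]])
    s=R.T@(np.array([x,y,z])-p)*1e3
    print('shift',s.round(1),'turn',None if yaw is None else round(np.radians(w-yaw),3),'yaw',round(w,1),'tilt',round(tilt,2))
    return (x,y,z),(w if yaw is None else yaw)
def st():
    o,R,w=state(); print(round(o['clock'],2),o['position'].round(4),'yaw',round(w,1),'q1 %.1f q6 %.1f'%tuple(np.degrees(o['qpos'][[0,5]])),'w',round(o['width'],4),o['contact_force'].round(1))
E
python3 - <<'E'
from h import *
import pickle
d=pickle.load(open('top0.pkl','rb'))
for n,t in dict(sand=[(471,292.4),(465.8,300.6),(475.8,301)],gran=[(450.4,231.4),(458.8,227),(450.4,221.4)],bas=[(397.2,255.8),(392.2,265),(402.2,264.6)]).items():
    P=plane(d,np.array(t)-.4,.11)[:,:2]; c=P.mean(0); a=np.degrees(np.arctan2(*(P-c).T[::-1]))-[0,120,240]
    print(n,(c*1e3).round(1),((a+180)%360-180).round(1),'q1',np.degrees(np.arctan2(c[1],c[0])).round(1))
s=to(.45,-.3,.2,17.6)
s=to(.385,.074,.2,79,s)
s=to(.385,.074,.08,79,s)
s=to(.458,.0592,.08,79,s)
E
```

```text
sand [ 444.6 -324.5] [-1.6 -2.7 -0.7] q1 -36.1
gran [ 595.8 -287.7] [149.7 146.7 148.2] q1 -25.8
bas [ 519.1 -168.1] [0.2 3.2 1.4] q1 -17.9
shift [ 338.3 -202.6   22. ] turn -0.0 yaw 17.6 tilt 0.08
shift [  51.1 -376.1    0. ] turn -1.072 yaw 17.6 tilt 0.08
shift [  0.   0. 120.] turn 0.0 yaw 79 tilt 0.08
shift [-0.6 74.5  0. ] turn 0.0 yaw 79 tilt 0.08
```

Call:
apply_moves:
  steps:
    - [[34,-20,2,0,0,0],[68,-40,4,0,0,0],[102,-60,7,0,0,0],[136,-81,9,0,0,0],[170,-101,11,0,0,0]]
  claw: 1
  grip_force: 30

```text
clock: 0.52
position: [0.3209, -0.4464, 0.2112]
orientation: [-3.104, -0.479, 0.001]
contact_force: [1.4, 0.6, -0.1]
width: 0.058
gripper_force: 0.0
```

Call:
apply_moves:
  steps:
    - [[34,-20,2,0,0,0],[68,-40,4,0,0,0],[102,-60,7,0,0,0],[136,-81,9,0,0,0],[168,-102,11,0,0,0]]

```text
clock: 0.93
position: [0.4507, -0.2984, 0.2004]
orientation: [-3.104, -0.48, 0.0]
contact_force: [0.8, -0.3, 0.6]
width: 0.0246
gripper_force: 0.0
```

Call:
apply_moves:
  steps:
    - [[5,-38,0,0,0,0],[10,-76,0,0,0,0],[15,-114,0,0,0,0],[20,-152,0,0,0,0],[26,-188,0,0,0,0]]

```text
clock: 1.35
position: [0.4165, -0.1113, 0.2004]
orientation: [-3.104, -0.48, 0.001]
contact_force: [0.2, 0.3, 0.5]
width: 0.0008
gripper_force: 0.0
```

Call:
apply_moves:
  steps:
    - [[5,-38,0,0,0,0],[10,-76,0,0,0,0],[15,-114,0,0,0,0],[20,-152,0,0,0,0],[25,-188,0,0,0,0]]

```text
clock: 1.77
position: [0.3838, 0.0753, 0.2007]
orientation: [-3.105, -0.48, 0.0]
contact_force: [1.6, 0.2, 0.8]
width: 0.0005
gripper_force: 0.0
```

Call:
apply_moves:
  steps:
    - [[0,0,0,0,0,-0.11],[0,0,0,0,0,-0.22],[0,0,0,0,0,-0.33],[0,0,0,0,0,-0.44],[0,0,0,0,0,-0.536]]

```text
clock: 2.18
position: [0.3845, 0.0739, 0.2005]
orientation: [-2.863, -1.294, 0.001]
contact_force: [0.5, 0.4, 0.2]
width: 0.0002
gripper_force: 0.0
```

Call:
apply_moves:
  steps:
    - [[0,0,0,0,0,-0.11],[0,0,0,0,0,-0.22],[0,0,0,0,0,-0.33],[0,0,0,0,0,-0.44],[0,0,0,0,0,-0.536]]

```text
clock: 2.6
position: [0.3845, 0.0736, 0.2005]
orientation: [-2.418, -2.005, 0.001]
contact_force: [-0.5, 0.5, 0.3]
width: 0.0006
gripper_force: 0.0
```

Run:
```python
from h import *
st()
s=to(.383,.0735,.08,79)
s=to(.4632,.0578,.08,79,s)
```

```text
2.6 [0.3845 0.0736 0.2005] yaw 79.3 q1 9.1 q6 19.8 w 0.0006 [-0.5  0.5  0.3]
shift [ -0.4  -1.5 120.5] turn 0.006 yaw 79.3 tilt 0.03
shift [-0.1 81.7  0. ] turn 0.0 yaw 79 tilt 0.03
```

Call:
apply_moves:
  steps:
    - [[0,-2,30,0,0,0],[0,-2,60,0,0,0],[0,-2,90,0,0,0],[0,-2,115,0,0,0],[0,-2,120,0,0,0]]

```text
clock: 3.02
position: [0.3803, 0.0736, 0.0778]
orientation: [-2.422, -1.996, 0.008]
contact_force: [-1.0, 0.1, -0.1]
width: 0.0007
gripper_force: 0.0
```

Call:
apply_moves:
  steps:
    - [[0,16,0,0,0,0],[0,32,0,0,0,0],[0,48,0,0,0,0],[0,64,0,0,0,0],[0,81,0,0,0,0]]

```text
clock: 3.43
position: [0.4626, 0.0584, 0.0814]
orientation: [-2.424, -1.998, 0.001]
contact_force: [-1.4, 0.5, -1.3]
width: 0.0002
gripper_force: 0.6
```

Call:
apply_moves:
  steps:
    - [[0,1,0,0,0,0],[0,1,0,0,0,0],[0,1,0,0,0,0],[0,-10,-10,0,0,0],[0,-25,-50,0,0,0]]

```text
clock: 3.85
position: [0.4342, 0.063, 0.1264]
orientation: [-2.42, -1.995, 0.012]
contact_force: [0.4, 0.5, 0.1]
width: 0.0004
gripper_force: 0.0
```

Call:
apply_moves:
  steps:
    - [[0,0,-35,0,0,0],[0,0,-70,0,0,0],[0,0,-80,0,0,0],[0,0,-80,0,0,0],[0,0,-80,0,0,0]]
  claw: -1

```text
clock: 4.27
position: [0.4373, 0.0634, 0.2095]
orientation: [2.424, 1.998, 0.001]
contact_force: [0.4, -0.4, -0.1]
width: 0.03
gripper_force: 0.0
```

```bash
cat >> h.py <<'E'
def look(tag='t'):
    """top image: ball, disc, rack"""
    d=grab('top'); h=hsv(d); H,S,V=h[...,0],h[...,1],h[...,2]
    m=box(H.shape,262,250,325,330)&(S>150)&((H<6)|(H>174))
    for bl in blobs(m,20): print('ball',bl[2].round(1),(plane(d,[bl[2]],.092)*1e3).round(1))
    m=box(H.shape,235,180,385,300)&(S>110)&(H>8)&(H<20)
    print('rack',rect(d,m,.065))
    m=box(H.shape,165,225,260,330)&(S<40)&(V>150)
    for bl in blobs(m,60):
        if 17<bl[1][2]<34 or True: print('disc',bl[1],(plane(d,[bl[2]],.012)*1e3).round(1))
    m=box(H.shape,168,225,260,325)&(S<26); m=cv2.morphologyEx(m.astype(np.uint8),cv2.MORPH_CLOSE,np.ones((5,5)))
    m=max(blobs(m),key=lambda q:q[1][4]); print('plate',m[1],rect(d,m[0],.012))
    return d
E
python3 - <<'E'
from h import *
st(); d=look(); save(d,'top1.png')
w=state()[2]
s=to(.4446,-.3245,.23)
E
```

```text
4.27 [0.4373 0.0634 0.2095] yaw 79.0 q1 6.7 q6 17.7 w 0.03 [ 0.4 -0.4 -0.1]
rack ((596.4256591796875, 16.330047607421875), (200.3898162841797, 76.97144317626953), 79.2283935546875)
disc [188 264  26  26 243] [[482.6 272.6  12. ]]
disc [194 269  15  15 178] [[482.8 271.   12. ]]
plate [ 168  249   57   54 1965] ((483.7599792480469, 286.8670654296875), (132.7725067138672, 117.07791900634766), 87.02470397949219)
shift [-379.2   81.6  -21.4] turn None yaw 79.0 tilt 0.1
```

Call:
apply_moves:
  steps:
    - [[-38,8,-2,0,0,0],[-76,16,-4,0,0,0],[-114,24,-6,0,0,0],[-152,32,-8,0,0,0],[-190,41,-11,0,0,0]]

```text
clock: 4.73
position: [0.4402, -0.1322, 0.2184]
orientation: [-2.421, -1.996, 0.004]
contact_force: [0.2, 0.8, 1.4]
width: 0.0672
gripper_force: 0.0
```

Call:
apply_moves:
  steps:
    - [[-38,8,-2,0,0,0],[-76,16,-4,0,0,0],[-114,24,-6,0,0,0],[-152,32,-8,0,0,0],[-189,41,-10,0,0,0]]

```text
clock: 5.15
position: [0.4445, -0.3256, 0.2279]
orientation: [-2.421, -1.995, 0.002]
contact_force: [0.6, -0.1, 0.0]
width: 0.0875
gripper_force: 0.0
```

Call:
apply_moves:
  steps:
    - [[0,0,0,0,0,-0.125],[0,0,0,0,0,-0.25],[0,0,0,0,0,-0.375],[0,0,0,0,0,-0.5],[0,0,0,0,0,-0.62]]

```text
clock: 5.57
position: [0.445, -0.3236, 0.2276]
orientation: [-1.689, -2.643, -0.001]
contact_force: [0.5, 1.0, -0.6]
width: 0.0877
gripper_force: 0.0
```

Call:
apply_moves:
  steps:
    - [[0,0,0,0,0,-0.125],[0,0,0,0,0,-0.25],[0,0,0,0,0,-0.375],[0,0,0,0,0,-0.5],[0,0,0,0,0,-0.62]]

```text
clock: 5.98
position: [0.4451, -0.3235, 0.2277]
orientation: [-0.801, -3.033, -0.003]
contact_force: [-0.4, -0.4, -1.2]
width: 0.0879
gripper_force: 0.0
```

Call:
apply_moves:
  steps:
    - [[0,0,0,0,0,0],[0,0,0,0,0,0],[0,0,0,0,0,0],[0,0,0,0,0,0]]

```text
clock: 6.32
position: [0.446, -0.3241, 0.2298]
orientation: [-0.815, -3.033, -0.001]
contact_force: [0.4, -0.1, 0.2]
width: 0.0874
gripper_force: 0.0
```

Run:
```python
from h import *
st(); d=look(); w=grab('wrist'); 
print('pred top ctr',proj(w,[.4446,-.3245,.11]), 'cam',-w['R'].T@w['t'])
save(w,'w1.png')
```

```text
6.32 [ 0.446  -0.3241  0.2298] yaw 149.9 q1 -37.2 q6 -97.2 w 0.0874 [ 0.4 -0.1  0.2]
ball [293.2 275. ] [[487.6  52.1  92. ]]
rack ((596.4346923828125, 16.304161071777344), (200.3965301513672, 76.8675537109375), 79.16997528076172)
disc [188 264  26  26 254] [[482.3 271.8  12. ]]
disc [194 269  15  15 178] [[482.8 271.   12. ]]
plate [ 168  249   57   55 2246] ((483.6631164550781, 286.9814758300781), (132.89852905273438, 117.19623565673828), 86.85286712646484)
pred top ctr [[319.57293588 233.25673022]] cam [ 0.37798065 -0.28492577  0.39307685]
```

View pics/w1.png

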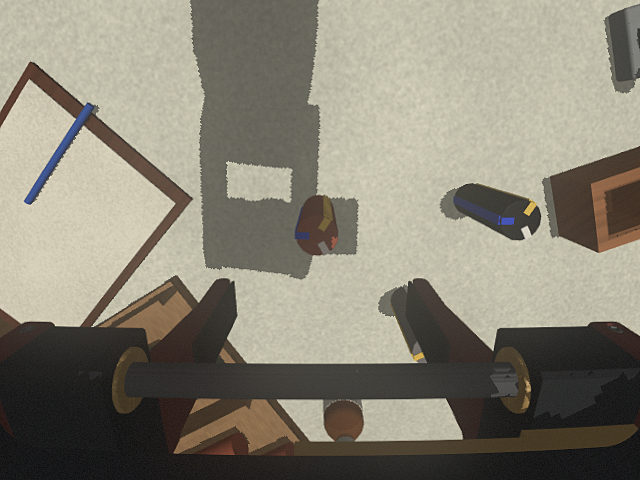

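Wrist view: the sandstone core lies between the fingers, with its top around (318,238) against a predicted (320,233), which is within a few mm. The lever is on, at about 0.93 rad. Descending to grasp.

Call:
apply_moves:
  steps:
    - [[1,-1,35,0,0,0],[1,-1,70,0,0,0],[1,-1,105,0,0,0],[1,-1,140,0,0,0],[1,-1,158,0,0,0]]

```text
clock: 6.83
position: [0.4433, -0.3235, 0.0693]
orientation: [-0.813, -3.031, -0.002]
contact_force: [-0.5, 0.7, 0.5]
width: 0.0881
gripper_force: 0.0
```

Call:
apply_moves:
  steps:
    - [[0,0,0,0,0,0],[0,0,0,0,0,0],[0,0,0,0,0,0],[0,0,0,0,0,0],[0,0,0,0,0,0]]
  claw: 1
  grip_force: 40

```text
clock: 7.25
position: [0.4459, -0.3255, 0.0744]
orientation: [0.811, 3.032, -0.002]
contact_force: [-0.4, 0.5, -0.0]
width: 0.0581
gripper_force: 0.0
```

Call:
apply_moves:
  steps:
    - [[0,0,0,0,0,0],[0,0,0,0,0,0],[0,0,0,0,0,0],[0,0,0,0,0,0],[0,0,0,0,0,0]]

```text
clock: 7.67
position: [0.4452, -0.3251, 0.0731]
orientation: [0.812, 3.034, -0.001]
contact_force: [-1.1, -1.0, 4.3]
width: 0.0359
gripper_force: 39.9
```

Call:
apply_moves:
  steps:
    - [[0,0,-20,0,0,0],[0,0,-50,0,0,0],[0,0,-85,0,0,0],[0,0,-120,0,0,0],[0,0,-155,0,0,0]]

```text
clock: 8.08
position: [0.4441, -0.3241, 0.2284]
orientation: [-0.811, -3.033, -0.002]
contact_force: [0.2, -0.4, -3.1]
width: 0.0355
gripper_force: 39.8
```

Run:
```python
from h import *
st()
s=to(.47,0.0,.23)
s=to(.483,.271,.23,None,s)
```

```text
8.08 [ 0.4441 -0.3241  0.2284] yaw 150.0 q1 -37.4 q6 -97.4 w 0.0355 [ 0.2 -0.4 -3.1]
shift [139.4 293.7  -1.6] turn None yaw 150.0 tilt 0.13
shift [124.1 241.3   0. ] turn None yaw 150.0 tilt 0.13
```

Call:
apply_moves:
  steps:
    - [[18,36,0,0,0,0],[36,72,0,0,0,0],[54,108,0,0,0,0],[72,144,0,0,0,0],[88,178,0,0,0,0]]

```text
clock: 8.5
position: [0.4563, -0.1245, 0.2272]
orientation: [-0.812, -3.033, -0.001]
contact_force: [0.9, 0.5, -3.4]
width: 0.0357
gripper_force: 39.8
```

Call:
apply_moves:
  steps:
    - [[18,36,0,0,0,0],[36,72,0,0,0,0],[54,108,0,0,0,0],[72,144,0,0,0,0],[88,178,0,0,0,0]]

```text
clock: 8.92
position: [0.4691, 0.0737, 0.2272]
orientation: [-0.811, -3.034, 0.0]
contact_force: [0.1, -0.8, -4.3]
width: 0.0357
gripper_force: 39.8
```

Call:
apply_moves:
  steps:
    - [[18,36,0,0,0,0],[36,72,0,0,0,0],[54,108,0,0,0,0],[72,144,0,0,0,0],[87,179,0,0,0,0]]

```text
clock: 9.33
position: [0.4829, 0.2721, 0.2269]
orientation: [-0.811, -3.034, 0.002]
contact_force: [1.1, -0.6, -3.1]
width: 0.0357
gripper_force: 39.8
```

Call:
apply_moves:
  steps:
    - [[0,0,0,0,0,-0.12],[0,0,0,0,0,-0.23],[0,0,0,0,0,-0.34],[0,0,0,0,0,-0.45],[0,0,0,0,0,-0.52]]

```text
clock: 9.75
position: [0.4833, 0.27, 0.2267]
orientation: [0.005, -3.14, 0.001]
contact_force: [0.3, -0.1, -2.7]
width: 0.0354
gripper_force: 40.0
```

Call:
apply_moves:
  steps:
    - [[0,0,0,0,0,-0.12],[0,0,0,0,0,-0.23],[0,0,0,0,0,-0.34],[0,0,0,0,0,-0.45],[0,0,0,0,0,-0.52]]

```text
clock: 10.17
position: [0.4834, 0.2698, 0.2268]
orientation: [0.811, -3.033, 0.001]
contact_force: [-0.8, -0.5, -3.4]
width: 0.0354
gripper_force: 40.0
```

Call:
apply_moves:
  steps:
    - [[0,0,0,0,0,-0.12],[0,0,0,0,0,-0.23],[0,0,0,0,0,-0.34],[0,0,0,0,0,-0.45],[0,0,0,0,0,-0.52]]

```text
clock: 10.58
position: [0.4834, 0.2698, 0.2268]
orientation: [1.564, -2.722, -0.0]
contact_force: [0.0, -0.0, -3.6]
width: 0.0351
gripper_force: 40.0
```

Run:
```python
from h import *
st(); d=look()
s=to(.4827,.271,.115,239)
```

```text
10.58 [0.4834 0.2698 0.2268] yaw -120.3 q1 27.9 q6 -121.8 w 0.0351 [ 0.  -0.  -3.6]
ball [293.2 275. ] [[487.6  52.1  92. ]]
rack ((596.4256591796875, 16.330047607421875), (200.3898162841797, 76.97144317626953), 79.2283935546875)
disc [191 263  20   9  80] [[505.4 273.3  12. ]]
disc [194 269  12  15 104] [[484.9 277.   12. ]]
plate [ 169  249   55   55 1529] ((482.8514404296875, 283.4590148925781), (125.25872802734375, 118.77435302734375), 87.17050170898438)
shift [ -0.7   1.3 111.9] turn -6.268 yaw -120.1 tilt 0.11
```

Call:
apply_moves:
  steps:
    - [[0,1,25,0,0,0],[0,1,50,0,0,0],[0,1,75,0,0,0],[0,1,100,0,0,0],[0,1,112,0,0,0]]

```text
clock: 11.05
position: [0.4812, 0.2695, 0.1125]
orientation: [1.552, -2.725, -0.0]
contact_force: [-0.5, 0.1, -2.7]
width: 0.0353
gripper_force: 40.0
```

Call:
apply_moves:
  steps:
    - [[0,0,0,0,0,0],[0,0,0,0,0,0],[0,0,0,0,0,0],[0,0,0,0,0,0],[0,0,0,0,0,0]]

```text
clock: 11.47
position: [0.4841, 0.271, 0.1171]
orientation: [-1.556, 2.727, -0.0]
contact_force: [-0.8, -0.2, -3.8]
width: 0.0355
gripper_force: 40.0
```

Call:
apply_moves:
  steps:
    - [[0,0,0,0,0,0],[0,0,0,0,0,0],[0,0,0,0,0,0],[0,0,0,0,0,0],[0,0,0,0,0,0]]

```text
clock: 11.88
position: [0.4833, 0.2706, 0.1158]
orientation: [-1.557, 2.729, 0.0]
contact_force: [-0.9, 0.2, -3.9]
width: 0.0356
gripper_force: 40.0
```

Call:
apply_moves:
  steps:
    - [[0,0,0,0,0,0],[0,0,0,0,0,0],[0,0,0,0,0,0],[0,0,0,0,0,0],[0,0,0,0,0,0]]

```text
clock: 12.3
position: [0.4833, 0.2706, 0.1157]
orientation: [1.557, -2.728, -0.0]
contact_force: [-0.1, 0.3, -3.0]
width: 0.0354
gripper_force: 40.0
```

Run:
```python
from h import *
st(); d=grab('scene'); save(d,'s1.png',(400,150,620,310),3.5)
print(proj(d,[[.4827,.271,.043],[.4827,.271,.153],[.4827+.018*np.cos(-.576),.271+.018*np.sin(-.576),.06]]))
```

```text
12.3 [0.4833 0.2706 0.1157] yaw -120.6 q1 28.0 q6 -121.4 w 0.0354 [-0.1  0.3 -3. ]
[[465.41251295 246.90422493]
 [473.94538065 202.4362135 ]
 [461.85582049 243.35400268]]
```

View pics/s1.png

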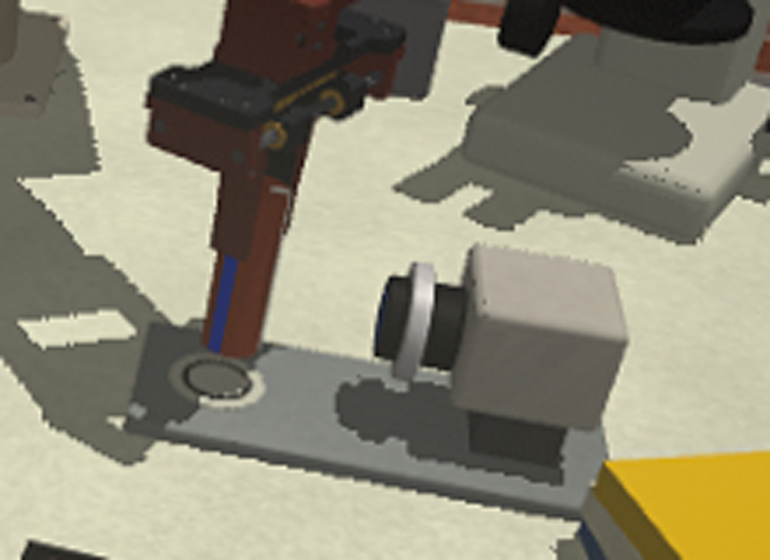

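The scene crop shows the blue stripe at about (463,239), where it is predicted with white facing the lens. Now the yellow and blue turns.

Call:
apply_moves:
  steps:
    - [[0,0,0,0,0,0.11],[0,0,0,0,0,0.22],[0,0,0,0,0,0.33],[0,0,0,0,0,0.44],[0,0,0,0,0,0.524]]

```text
clock: 12.77
position: [0.4833, 0.2706, 0.1157]
orientation: [0.789, -3.041, -0.0]
contact_force: [-0.3, -0.2, -3.5]
width: 0.0355
gripper_force: 40.0
```

Call:
apply_moves:
  steps:
    - [[0,0,0,0,0,0.11],[0,0,0,0,0,0.22],[0,0,0,0,0,0.33],[0,0,0,0,0,0.44],[0,0,0,0,0,0.524]]

```text
clock: 13.18
position: [0.4833, 0.2706, 0.1157]
orientation: [0.026, 3.141, 0.0]
contact_force: [-0.3, -0.3, -3.1]
width: 0.0352
gripper_force: 40.0
```

Call:
apply_moves:
  steps:
    - [[0,0,0,0,0,0.11],[0,0,0,0,0,0.22],[0,0,0,0,0,0.33],[0,0,0,0,0,0.44],[0,0,0,0,0,0.524]]

```text
clock: 13.6
position: [0.4833, 0.2706, 0.1157]
orientation: [-0.839, -3.028, 0.0]
contact_force: [0.1, -0.5, -3.1]
width: 0.0355
gripper_force: 40.0
```

Call:
apply_moves:
  steps:
    - [[0,0,0,0,0,0.11],[0,0,0,0,0,0.22],[0,0,0,0,0,0.33],[0,0,0,0,0,0.44],[0,0,0,0,0,0.524]]

```text
clock: 14.02
position: [0.4833, 0.2706, 0.1157]
orientation: [-1.594, -2.707, 0.0]
contact_force: [-0.0, 1.1, -3.6]
width: 0.0353
gripper_force: 40.0
```

Call:
apply_moves:
  steps:
    - [[0,0,0,0,0,0],[0,0,0,0,0,0],[0,0,0,0,0,0],[0,0,0,0,0,0],[0,0,0,0,0,0]]

```text
clock: 14.43
position: [0.4833, 0.2706, 0.1157]
orientation: [-1.585, -2.712, 0.0]
contact_force: [0.2, -0.7, -3.1]
width: 0.0354
gripper_force: 40.0
```

Call:
apply_moves:
  steps:
    - [[0,0,0,0,0,0],[0,0,0,0,0,0],[0,0,0,0,0,0],[0,0,0,0,0,0],[0,0,0,0,0,0]]

```text
clock: 14.85
position: [0.4833, 0.2706, 0.1157]
orientation: [-1.586, -2.712, 0.0]
contact_force: [-0.4, -0.6, -3.6]
width: 0.0355
gripper_force: 40.0
```

Call:
apply_moves:
  steps:
    - [[0,0,0,0,0,0],[0,0,0,0,0,0],[0,0,0,0,0,0],[0,0,0,0,0,0],[0,0,0,0,0,0]]

```text
clock: 15.27
position: [0.4833, 0.2706, 0.1157]
orientation: [1.586, 2.712, -0.0]
contact_force: [0.4, 0.5, -3.7]
width: 0.0357
gripper_force: 40.0
```

Call:
apply_moves:
  steps:
    - [[0,0,0,0,0,0],[0,0,0,0,0,0],[0,0,0,0,0,0],[0,0,0,0,0,0],[0,0,0,0,0,0]]

```text
clock: 15.68
position: [0.4833, 0.2706, 0.1157]
orientation: [1.587, 2.712, 0.0]
contact_force: [0.5, -0.4, -2.8]
width: 0.0355
gripper_force: 40.0
```

Run:
```python
from h import *
st(); d=look()
```

```text
15.68 [0.4833 0.2706 0.1157] yaw 119.3 q1 28.0 q6 -1.3 w 0.0355 [ 0.5 -0.4 -2.8]
ball [293.2 275. ] [[487.6  52.1  92. ]]
rack ((596.4652099609375, 16.53789520263672), (199.9666748046875, 76.97144317626953), 79.2283935546875)
plate [ 168  235   57   80 1559] ((508.078857421875, 273.07891845703125), (193.24063110351562, 123.32714080810547), 26.138957977294922)
```

Call:
apply_moves:
  steps:
    - [[0,0,0,0,0,0.11],[0,0,0,0,0,0.22],[0,0,0,0,0,0.33],[0,0,0,0,0,0.44],[0,0,0,0,0,0.524]]

```text
clock: 16.15
position: [0.4834, 0.2706, 0.1157]
orientation: [2.241, 2.202, 0.0]
contact_force: [0.6, -0.3, -2.7]
width: 0.0354
gripper_force: 40.0
```

Call:
apply_moves:
  steps:
    - [[0,0,0,0,0,0.11],[0,0,0,0,0,0.22],[0,0,0,0,0,0.33],[0,0,0,0,0,0.44],[0,0,0,0,0,0.524]]

```text
clock: 16.57
position: [0.4833, 0.2706, 0.1157]
orientation: [2.735, 1.546, 0.0]
contact_force: [0.6, 0.5, -3.2]
width: 0.0356
gripper_force: 40.0
```

Call:
apply_moves:
  steps:
    - [[0,0,0,0,0,0.11],[0,0,0,0,0,0.22],[0,0,0,0,0,0.33],[0,0,0,0,0,0.44],[0,0,0,0,0,0.524]]

```text
clock: 16.98
position: [0.4833, 0.2706, 0.1157]
orientation: [3.042, 0.785, 0.0]
contact_force: [-0.0, -0.4, -2.6]
width: 0.0352
gripper_force: 40.0
```

Call:
apply_moves:
  steps:
    - [[0,0,0,0,0,0.11],[0,0,0,0,0,0.22],[0,0,0,0,0,0.33],[0,0,0,0,0,0.44],[0,0,0,0,0,0.524]]

```text
clock: 17.4
position: [0.4833, 0.2706, 0.1157]
orientation: [3.141, -0.029, 0.0]
contact_force: [-0.1, 0.0, -4.0]
width: 0.0355
gripper_force: 40.0
```

Call:
apply_moves:
  steps:
    - [[0,0,0,0,0,0],[0,0,0,0,0,0],[0,0,0,0,0,0],[0,0,0,0,0,0],[0,0,0,0,0,0]]

```text
clock: 17.82
position: [0.4833, 0.2706, 0.1157]
orientation: [3.142, -0.019, -0.0]
contact_force: [0.3, 0.1, -3.9]
width: 0.0351
gripper_force: 40.0
```

Call:
apply_moves:
  steps:
    - [[0,0,0,0,0,0],[0,0,0,0,0,0],[0,0,0,0,0,0],[0,0,0,0,0,0],[0,0,0,0,0,0]]

```text
clock: 18.23
position: [0.4833, 0.2706, 0.1157]
orientation: [-3.142, 0.021, -0.0]
contact_force: [0.2, -0.7, -4.1]
width: 0.0351
gripper_force: 40.0
```

Call:
apply_moves:
  steps:
    - [[0,0,0,0,0,0],[0,0,0,0,0,0],[0,0,0,0,0,0],[0,0,0,0,0,0],[0,0,0,0,0,0]]

```text
clock: 18.65
position: [0.4833, 0.2706, 0.1157]
orientation: [-3.142, 0.021, -0.0]
contact_force: [-0.5, -0.5, -3.5]
width: 0.0353
gripper_force: 40.0
```

Call:
apply_moves:
  steps:
    - [[0,0,0,0,0,0],[0,0,0,0,0,0],[0,0,0,0,0,0],[0,0,0,0,0,0],[0,0,0,0,0,0]]

```text
clock: 19.07
position: [0.4833, 0.2706, 0.1157]
orientation: [-3.141, 0.021, -0.0]
contact_force: [-0.9, -0.1, -3.4]
width: 0.0354
gripper_force: 40.0
```

Run:
```python
from h import *
st(); d=look()
rc=np.array([.5964,.0163]); ax=np.array([np.cos(np.radians(79.2)),np.sin(np.radians(79.2))])
for k in (-1,0,1): print(rc+.062*k*ax)
s=to(.4833,.2706,.235,None);
```

```text
19.07 [0.4833 0.2706 0.1157] yaw -0.8 q1 28.0 q6 118.8 w 0.0354 [-0.9 -0.1 -3.4]
ball [293.2 275. ] [[487.6  52.1  92. ]]
rack ((596.4256591796875, 16.330047607421875), (200.3898162841797, 76.97144317626953), 79.2283935546875)
plate [ 168  245   57   58 1106] ((487.4415588378906, 287.49053955078125), (133.708740234375, 125.07823181152344), 86.40660858154297)
[ 0.58478236 -0.04460181]
[0.5964 0.0163]
[0.60801764 0.07720181]
shift [  -0.    -0.  -119.3] turn None yaw -0.8 tilt 0.0
```

Call:
apply_moves:
  steps:
    - [[0,0,-30,0,0,0],[0,0,-60,0,0,0],[0,0,-90,0,0,0],[0,0,-119,0,0,0],[0,0,-119,0,0,0]]

```text
clock: 19.53
position: [0.4863, 0.2722, 0.2405]
orientation: [-3.137, 0.021, -0.014]
contact_force: [0.9, 0.6, -3.3]
width: 0.0355
gripper_force: 40.0
```

Call:
apply_moves:
  steps:
    - [[13,19,0,0,0,0],[26,38,0,0,0,0],[39,57,0,0,0,0],[52,76,0,0,0,0],[64,96,0,0,0,0]]

```text
clock: 19.95
position: [0.546, 0.1728, 0.2334]
orientation: [3.141, -0.02, -0.002]
contact_force: [-0.1, -0.5, -3.0]
width: 0.0356
gripper_force: 40.0
```

Call:
apply_moves:
  steps:
    - [[13,19,0,0,0,0],[26,38,0,0,0,0],[39,57,0,0,0,0],[52,76,0,0,0,0],[63,96,0,0,0,0]]

```text
clock: 20.37
position: [0.6079, 0.0759, 0.2331]
orientation: [3.141, -0.021, -0.002]
contact_force: [0.5, 1.6, -2.7]
width: 0.0352
gripper_force: 40.0
```

Call:
apply_moves:
  steps:
    - [[0,0,0,0,0,-0.1],[0,0,0,0,0,-0.2],[0,0,0,0,0,-0.3],[0,0,0,0,0,-0.4],[0,0,0,0,0,-0.465]]

```text
clock: 20.78
position: [0.6071, 0.0767, 0.233]
orientation: [-3.06, -0.711, 0.003]
contact_force: [-0.6, -0.4, -3.1]
width: 0.0353
gripper_force: 40.0
```

Call:
apply_moves:
  steps:
    - [[0,0,0,0,0,-0.1],[0,0,0,0,0,-0.2],[0,0,0,0,0,-0.3],[0,0,0,0,0,-0.4],[0,0,0,0,0,-0.465]]

```text
clock: 21.2
position: [0.6071, 0.0768, 0.2331]
orientation: [-2.813, -1.397, 0.003]
contact_force: [-0.3, 0.5, -2.8]
width: 0.0356
gripper_force: 40.0
```

Call:
apply_moves:
  steps:
    - [[0,0,0,0,0,-0.1],[0,0,0,0,0,-0.2],[0,0,0,0,0,-0.3],[0,0,0,0,0,-0.4],[0,0,0,0,0,-0.465]]

```text
clock: 21.62
position: [0.607, 0.0768, 0.233]
orientation: [-2.415, -2.007, 0.003]
contact_force: [0.1, -0.6, -3.1]
width: 0.0354
gripper_force: 40.0
```

Call:
apply_moves:
  steps:
    - [[0,0,0,0,0,0],[0,0,0,0,0,0],[0,0,0,0,0,0],[0,0,0,0,0,0],[0,0,0,0,0,0]]

```text
clock: 22.03
position: [0.6077, 0.0769, 0.2345]
orientation: [-2.422, -2.001, 0.0]
contact_force: [-0.0, -0.1, -2.6]
width: 0.0356
gripper_force: 40.0
```

Run:
```python
from h import *
st(); d=look(); save(d,'t2.png',(170,150,390,310),3.5)
s=to(.608,.0772,.09,79.2)
w=grab('wrist'); save(w,'w2.png')
```

```text
22.03 [0.6077 0.0769 0.2345] yaw 79.1 q1 6.1 q6 17.0 w 0.0356 [-0.  -0.1 -2.6]
rack ((589.4714965820312, -18.068405151367188), (130.06723022460938, 77.26063537597656), 79.4511489868164)
disc [188 265   9  24  94] [[480.1 292.9  12. ]]
plate [ 168  249   33   53 1296] ((485.0979309082031, 310.68603515625), (121.70631408691406, 74.62271118164062), 2.0815000534057617)
shift [  0.3   0.2 144.6] turn -0.001 yaw 79.1 tilt 0.01
```

View pics/w2.png

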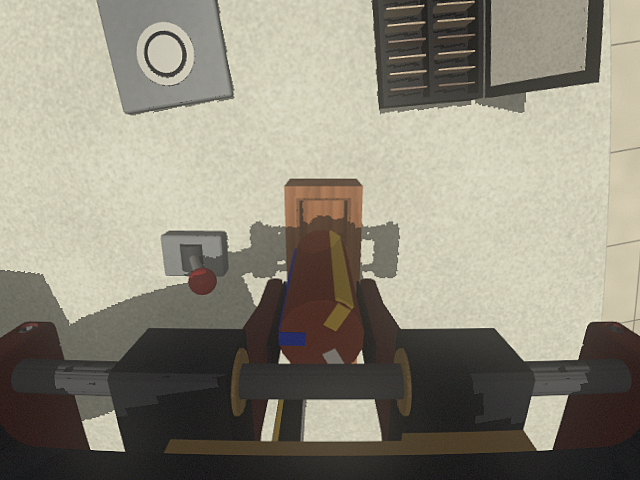

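Wrist view: the held sandstone core is lined up over the rack's left cell, which spans columns 301–346, and the rack is where it was. Inserting.

Call:
apply_moves:
  steps:
    - [[0,0,25,0,0,0],[0,0,50,0,0,0],[0,0,72,0,0,0],[0,0,84,0,0,0],[0,0,92,0,0,0]]

```text
clock: 22.55
position: [0.607, 0.0769, 0.1411]
orientation: [-2.42, -2.001, 0.003]
contact_force: [0.6, -0.8, -2.7]
width: 0.0353
gripper_force: 40.0
```

Call:
apply_moves:
  steps:
    - [[0,0,12,0,0,0],[0,0,24,0,0,0],[0,0,36,0,0,0],[0,0,42,0,0,0],[0,0,47,0,0,0]]

```text
clock: 22.97
position: [0.6075, 0.0769, 0.0948]
orientation: [-2.421, -2.002, 0.001]
contact_force: [-0.2, -0.0, -3.2]
width: 0.0355
gripper_force: 40.0
```

Call:
apply_moves:
  steps:
    - [[0,0,3,0,0,0],[0,0,6,0,0,0],[0,0,9,0,0,0],[0,0,11,0,0,0],[0,0,11,0,0,0]]

```text
clock: 23.38
position: [0.6077, 0.0769, 0.0845]
orientation: [-2.421, -2.002, 0.0]
contact_force: [-0.5, 0.2, -3.2]
width: 0.0354
gripper_force: 40.0
```

Run:
```python
from h import *
st()
```

```text
23.38 [0.6077 0.0769 0.0845] yaw 79.2 q1 6.1 q6 16.9 w 0.0354 [-0.5  0.2 -3.2]
```

Call:
apply_moves:
  steps:
    - [[0,0,1,0,0,0],[0,0,1,0,0,0],[0,0,1,0,0,0],[0,0,1,0,0,0],[0,0,1,0,0,0]]
  claw: -1

```text
clock: 23.8
position: [0.6081, 0.077, 0.0841]
orientation: [2.421, 2.002, 0.001]
contact_force: [-1.0, 0.1, -0.3]
width: 0.0652
gripper_force: 0.0
```

Call:
apply_moves:
  steps:
    - [[0,0,0,0,0,0],[0,0,0,0,0,0],[0,0,0,0,0,0],[0,0,-10,0,0,0],[0,0,-35,0,0,0]]

```text
clock: 24.22
position: [0.6054, 0.0767, 0.1165]
orientation: [-2.419, -2.0, 0.008]
contact_force: [-0.6, -0.8, 0.0]
width: 0.0878
gripper_force: 0.0
```

Call:
apply_moves:
  steps:
    - [[0,0,-30,0,0,0],[0,0,-60,0,0,0],[0,0,-90,0,0,0],[0,0,-116,0,0,0],[0,0,-116,0,0,0]]

```text
clock: 24.63
position: [0.6109, 0.0773, 0.2415]
orientation: [2.417, 1.998, 0.013]
contact_force: [1.3, 0.3, 0.2]
width: 0.0877
gripper_force: 0.0
```

Call:
apply_moves:
  steps:
    - [[-36,6,0,0,0,0],[-72,12,0,0,0,0],[-108,18,0,0,0,0],[-144,23,0,0,0,0],[-180,28,0,0,0,0]]

```text
clock: 25.05
position: [0.6008, -0.1066, 0.2347]
orientation: [-2.42, -2.002, 0.0]
contact_force: [0.4, 0.1, -0.5]
width: 0.0875
gripper_force: 0.0
```

Call:
apply_moves:
  steps:
    - [[-36,6,0,0,0,0],[-72,12,0,0,0,0],[-108,18,0,0,0,0],[-144,23,0,0,0,0],[-180,28,0,0,0,0]]

```text
clock: 25.47
position: [0.5945, -0.2889, 0.2345]
orientation: [-2.421, -2.002, 0.0]
contact_force: [0.4, 0.1, 0.4]
width: 0.0878
gripper_force: 0.0
```

Call:
apply_moves:
  steps:
    - [[0,0,0,0,0,0.11],[0,0,0,0,0,0.22],[0,0,0,0,0,0.33],[0,0,0,0,0,0.33],[0,0,0,0,0,0.33]]

```text
clock: 25.88
position: [0.5949, -0.2871, 0.2345]
orientation: [-2.714, -1.581, 0.001]
contact_force: [-0.1, 0.4, 0.3]
width: 0.0878
gripper_force: 0.0
```

Run:
```python
from h import *
st(); d=look(); 
h=hsv(d); save(d,'t3.png',(170,150,530,310),2.2)
s=to(.5958,-.2877,.073,60.2)
```

```text
25.88 [ 0.5949 -0.2871  0.2345] yaw 60.4 q1 -26.8 q6 2.8 w 0.0878 [-0.1  0.4  0.3]
ball [293.1 275. ] [[487.6  52.2  92. ]]
rack ((596.4735717773438, 16.507408142089844), (199.982666015625, 76.8675537109375), 79.16997528076172)
disc [188 263  27  27 267] [[482.8 271.7  12. ]]
disc [194 269  15  15 183] [[482.8 270.9  12. ]]
plate [ 168  249   57   54 2252] ((483.6737976074219, 286.7771911621094), (132.95635986328125, 117.2418441772461), 87.0269775390625)
shift [ -0.2   1.1 161.6] turn 0.005 yaw 60.5 tilt 0.02
```

View pics/t3.png

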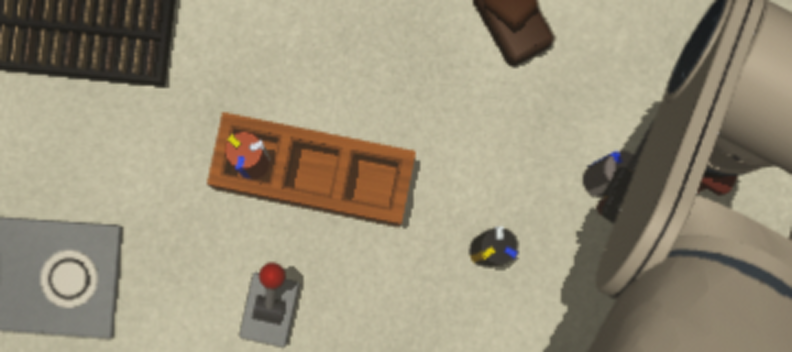

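The sandstone core stands in the left cell of the rack (crop ~(245,150)), and nothing else has moved. Taking the granite.

Call:
apply_moves:
  steps:
    - [[0,1,35,0,0,0],[0,1,70,0,0,0],[0,1,105,0,0,0],[0,1,140,0,0,0],[0,1,161,0,0,0]]

```text
clock: 26.35
position: [0.5943, -0.2864, 0.0701]
orientation: [-2.711, -1.58, 0.004]
contact_force: [-1.1, -0.2, 0.4]
width: 0.0881
gripper_force: 0.0
```

Call:
apply_moves:
  steps:
    - [[0,0,0,0,0,0],[0,0,0,0,0,0],[0,0,0,0,0,0],[0,0,0,0,0,0],[0,0,0,0,0,0]]
  claw: 1

```text
clock: 26.77
position: [0.5973, -0.2882, 0.0759]
orientation: [2.714, 1.576, 0.003]
contact_force: [-0.6, -0.3, -0.1]
width: 0.0578
gripper_force: 0.0
```

Call:
apply_moves:
  steps:
    - [[0,0,0,0,0,0],[0,0,0,0,0,0],[0,0,0,0,0,0],[0,0,0,0,0,0],[0,0,0,0,0,0]]

```text
clock: 27.18
position: [0.5963, -0.2879, 0.0742]
orientation: [2.717, 1.577, 0.001]
contact_force: [0.7, 0.3, 4.0]
width: 0.0357
gripper_force: 40.0
```

Call:
apply_moves:
  steps:
    - [[0,0,-20,0,0,0],[0,0,-55,0,0,0],[0,0,-90,0,0,0],[0,0,-125,0,0,0],[0,0,-161,0,0,0]]

```text
clock: 27.6
position: [0.595, -0.2872, 0.235]
orientation: [-2.715, -1.576, 0.002]
contact_force: [-0.6, -0.2, -3.4]
width: 0.0354
gripper_force: 40.0
```

Call:
apply_moves:
  steps:
    - [[29,-25,0,0,0,0],[58,-50,0,0,0,0],[87,-75,0,0,0,0],[115,-100,0,0,0,0],[143,-125,0,0,0,0]]

```text
clock: 28.02
position: [0.557, -0.0999, 0.234]
orientation: [-2.716, -1.576, 0.002]
contact_force: [0.4, 0.6, -3.5]
width: 0.0356
gripper_force: 40.0
```

Call:
apply_moves:
  steps:
    - [[29,-25,0,0,0,0],[58,-50,0,0,0,0],[87,-75,0,0,0,0],[115,-100,0,0,0,0],[143,-125,0,0,0,0]]

```text
clock: 28.43
position: [0.5195, 0.0863, 0.2341]
orientation: [-2.717, -1.577, 0.002]
contact_force: [0.7, 0.3, -4.0]
width: 0.0356
gripper_force: 40.0
```

Call:
apply_moves:
  steps:
    - [[29,-25,0,0,0,0],[58,-50,0,0,0,0],[87,-75,0,0,0,0],[115,-100,0,0,0,0],[143,-125,0,0,0,0]]

```text
clock: 28.85
position: [0.4819, 0.2723, 0.234]
orientation: [-2.717, -1.577, 0.002]
contact_force: [0.4, -0.2, -3.4]
width: 0.0355
gripper_force: 40.0
```

Call:
apply_moves:
  steps:
    - [[0,0,0,0,0,0.11],[0,0,0,0,0,0.22],[0,0,0,0,0,0.33],[0,0,0,0,0,0.44],[0,0,0,0,0,0.536]]

```text
clock: 29.27
position: [0.4824, 0.2707, 0.2339]
orientation: [3.039, 0.794, -0.003]
contact_force: [0.0, 0.1, -2.5]
width: 0.0359
gripper_force: 40.0
```

Call:
apply_moves:
  steps:
    - [[0,0,0,0,0,0.11],[0,0,0,0,0,0.22],[0,0,0,0,0,0.33],[0,0,0,0,0,0.44],[0,0,0,0,0,0.536]]

```text
clock: 29.68
position: [0.4825, 0.2705, 0.2339]
orientation: [3.14, -0.04, -0.003]
contact_force: [-0.3, -0.4, -3.3]
width: 0.0352
gripper_force: 40.0
```

Run:
```python
from h import *
st(); d=look(); 
s=to(.4827,.271,.115,-1)
```

```text
29.68 [0.4825 0.2705 0.2339] yaw -1.5 q1 28.0 q6 119.5 w 0.0352 [-0.3 -0.4 -3.3]
ball [293.2 275. ] [[487.6  52.1  92. ]]
rack ((615.159423828125, 11.299995422363281), (199.9839324951172, 77.86299133300781), 80.87731170654297)
plate [ 168  249   57   54 1278] ((483.7041931152344, 286.9577941894531), (132.8920440673828, 117.12405395507812), 86.87747955322266)
shift [  0.2  -0.5 118.9] turn -0.013 yaw -1.8 tilt 0.1
```

The rack got knocked aside: it is now at (615,11) and 80.9°, and I'll use that for placing. The camera has not moved. White pose and hold, then 240° round to yellow.

Call:
apply_moves:
  steps:
    - [[0,0,25,0,0,0],[0,0,50,0,0,0],[0,0,75,0,0,0],[0,0,100,0,0,0],[0,0,118,0,0,0]]

```text
clock: 30.15
position: [0.4818, 0.2701, 0.1142]
orientation: [3.14, -0.028, -0.004]
contact_force: [0.2, -0.4, -3.1]
width: 0.0357
gripper_force: 40.0
```

Call:
apply_moves:
  steps:
    - [[0,0,0,0,0,0],[0,0,0,0,0,0],[0,0,0,0,0,0],[0,0,0,0,0,0],[0,0,0,0,0,0]]

```text
clock: 30.57
position: [0.484, 0.2713, 0.1181]
orientation: [-3.14, 0.031, -0.003]
contact_force: [-0.2, -0.5, -2.8]
width: 0.0354
gripper_force: 40.0
```

Call:
apply_moves:
  steps:
    - [[0,0,0,0,0,0],[0,0,0,0,0,0],[0,0,0,0,0,0],[0,0,0,0,0,0],[0,0,0,0,0,0]]

```text
clock: 30.98
position: [0.4832, 0.2709, 0.1168]
orientation: [-3.141, 0.032, -0.0]
contact_force: [-0.5, -0.3, -3.7]
width: 0.0356
gripper_force: 40.0
```

Call:
apply_moves:
  steps:
    - [[0,0,0,0,0,0],[0,0,0,0,0,0],[0,0,0,0,0,0],[0,0,0,0,0,0],[0,0,0,0,0,0]]

```text
clock: 31.4
position: [0.4832, 0.2708, 0.1167]
orientation: [3.141, -0.032, -0.0]
contact_force: [-0.3, 0.9, -3.4]
width: 0.0353
gripper_force: 40.0
```

Call:
apply_moves:
  steps:
    - [[0,0,0,0,0,0],[0,0,0,0,0,0],[0,0,0,0,0,0],[0,0,0,0,0,0],[0,0,0,0,0,0]]

```text
clock: 31.82
position: [0.4832, 0.2709, 0.1167]
orientation: [-3.141, 0.032, -0.0]
contact_force: [0.5, -0.1, -2.7]
width: 0.0355
gripper_force: 40.0
```

Run:
```python
from h import *
st(); d=grab('scene'); save(d,'s2.png',(400,150,620,310),3.5)
h=hsv(d); m=box(h.shape[:2],445,215,485,255)&(h[...,0]>100)&(h[...,0]<130)&(h[...,1]>100)
print([b[2] for b in blobs(m,5)])
print(proj(d,[.4827+.018*np.cos(-.576),.271+.018*np.sin(-.576),.06]))
```

```text
31.82 [0.4832 0.2709 0.1167] yaw -1.2 q1 28.0 q6 119.2 w 0.0355 [ 0.5 -0.1 -2.7]
[array([463.89147287, 231.59689922])]
[[461.85582049 243.35400268]]
```

Call:
apply_moves:
  steps:
    - [[0,0,0,0,0,-0.11],[0,0,0,0,0,-0.22],[0,0,0,0,0,-0.33],[0,0,0,0,0,-0.44],[0,0,0,0,0,-0.524]]

```text
clock: 32.28
position: [0.4832, 0.2708, 0.1167]
orientation: [-3.04, -0.791, 0.0]
contact_force: [0.2, 0.2, -3.7]
width: 0.0355
gripper_force: 40.0
```

Call:
apply_moves:
  steps:
    - [[0,0,0,0,0,-0.11],[0,0,0,0,0,-0.22],[0,0,0,0,0,-0.33],[0,0,0,0,0,-0.44],[0,0,0,0,0,-0.524]]

```text
clock: 32.7
position: [0.4832, 0.2708, 0.1167]
orientation: [-2.732, -1.552, 0.0]
contact_force: [0.3, 0.2, -3.1]
width: 0.0351
gripper_force: 40.0
```

Call:
apply_moves:
  steps:
    - [[0,0,0,0,0,-0.11],[0,0,0,0,0,-0.22],[0,0,0,0,0,-0.33],[0,0,0,0,0,-0.44],[0,0,0,0,0,-0.524]]

```text
clock: 33.12
position: [0.4832, 0.2708, 0.1167]
orientation: [-2.236, -2.206, 0.0]
contact_force: [-1.1, -0.8, -3.2]
width: 0.0356
gripper_force: 40.0
```

Call:
apply_moves:
  steps:
    - [[0,0,0,0,0,-0.11],[0,0,0,0,0,-0.22],[0,0,0,0,0,-0.33],[0,0,0,0,0,-0.44],[0,0,0,0,0,-0.524]]

```text
clock: 33.53
position: [0.4832, 0.2708, 0.1167]
orientation: [1.588, 2.71, -0.0]
contact_force: [0.4, 0.4, -3.0]
width: 0.035
gripper_force: 40.0
```

Call:
apply_moves:
  steps:
    - [[0,0,0,0,0,-0.11],[0,0,0,0,0,-0.22],[0,0,0,0,0,-0.33],[0,0,0,0,0,-0.44],[0,0,0,0,0,-0.524]]

```text
clock: 33.95
position: [0.4832, 0.2708, 0.1167]
orientation: [-0.832, -3.029, -0.0]
contact_force: [0.9, -0.5, -3.5]
width: 0.0358
gripper_force: 40.0
```

Call:
apply_moves:
  steps:
    - [[0,0,0,0,0,-0.11],[0,0,0,0,0,-0.22],[0,0,0,0,0,-0.33],[0,0,0,0,0,-0.44],[0,0,0,0,0,-0.524]]

```text
clock: 34.37
position: [0.4831, 0.2708, 0.1167]
orientation: [-0.019, -3.141, 0.0]
contact_force: [-1.3, 0.5, -3.0]
width: 0.0352
gripper_force: 40.0
```

Call:
apply_moves:
  steps:
    - [[0,0,0,0,0,-0.11],[0,0,0,0,0,-0.22],[0,0,0,0,0,-0.33],[0,0,0,0,0,-0.44],[0,0,0,0,0,-0.524]]

```text
clock: 34.78
position: [0.4832, 0.2708, 0.1167]
orientation: [0.795, -3.039, -0.0]
contact_force: [-0.4, -0.8, -3.1]
width: 0.0357
gripper_force: 40.0
```

Call:
apply_moves:
  steps:
    - [[0,0,0,0,0,-0.11],[0,0,0,0,0,-0.22],[0,0,0,0,0,-0.33],[0,0,0,0,0,-0.44],[0,0,0,0,0,-0.524]]

```text
clock: 35.2
position: [0.4832, 0.2708, 0.1167]
orientation: [-1.555, 2.73, -0.0]
contact_force: [0.3, 0.1, -4.2]
width: 0.0357
gripper_force: 40.0
```

Call:
apply_moves:
  steps:
    - [[0,0,0,0,0,0],[0,0,0,0,0,0],[0,0,0,0,0,0],[0,0,0,0,0,0],[0,0,0,0,0,0]]

```text
clock: 35.62
position: [0.4832, 0.2708, 0.1167]
orientation: [-1.546, 2.735, -0.0]
contact_force: [0.5, -0.4, -4.6]
width: 0.0352
gripper_force: 40.0
```

Call:
apply_moves:
  steps:
    - [[0,0,0,0,0,0],[0,0,0,0,0,0],[0,0,0,0,0,0],[0,0,0,0,0,0],[0,0,0,0,0,0]]

```text
clock: 36.03
position: [0.4832, 0.2708, 0.1167]
orientation: [1.548, -2.734, -0.0]
contact_force: [-0.2, -0.3, -4.0]
width: 0.0357
gripper_force: 40.0
```

Call:
apply_moves:
  steps:
    - [[0,0,0,0,0,0],[0,0,0,0,0,0],[0,0,0,0,0,0],[0,0,0,0,0,0],[0,0,0,0,0,0]]

```text
clock: 36.45
position: [0.4832, 0.2708, 0.1167]
orientation: [-1.548, 2.734, -0.0]
contact_force: [0.5, 0.5, -3.7]
width: 0.0351
gripper_force: 40.0
```

Call:
apply_moves:
  steps:
    - [[0,0,0,0,0,0],[0,0,0,0,0,0],[0,0,0,0,0,0],[0,0,0,0,0,0],[0,0,0,0,0,0]]

```text
clock: 36.87
position: [0.4832, 0.2709, 0.1167]
orientation: [-1.548, 2.734, 0.0]
contact_force: [0.3, -0.4, -3.8]
width: 0.0356
gripper_force: 40.0
```

Run:
```python
from h import *
st(); d=look()
```

```text
36.87 [0.4832 0.2709 0.1167] yaw -121.0 q1 28.0 q6 -121.0 w 0.0356 [ 0.3 -0.4 -3.8]
ball [293.2 275. ] [[487.6  52.1  92. ]]
rack ((615.159423828125, 11.299995422363281), (199.9839324951172, 77.86299133300781), 80.87731170654297)
plate [ 168  229   57   74 1696] ((507.54571533203125, 286.305908203125), (134.05816650390625, 165.30226135253906), 86.68733978271484)
```

Call:
apply_moves:
  steps:
    - [[0,0,0,0,0,0.11],[0,0,0,0,0,0.22],[0,0,0,0,0,0.33],[0,0,0,0,0,0.44],[0,0,0,0,0,0.524]]

```text
clock: 37.33
position: [0.4832, 0.2708, 0.1167]
orientation: [0.778, -3.044, -0.0]
contact_force: [0.3, -0.1, -3.2]
width: 0.0355
gripper_force: 40.0
```

Call:
apply_moves:
  steps:
    - [[0,0,0,0,0,0.11],[0,0,0,0,0,0.22],[0,0,0,0,0,0.33],[0,0,0,0,0,0.44],[0,0,0,0,0,0.524]]

```text
clock: 37.75
position: [0.4831, 0.2708, 0.1167]
orientation: [-0.037, -3.141, 0.0]
contact_force: [-0.6, -0.7, -4.1]
width: 0.0355
gripper_force: 40.0
```

Call:
apply_moves:
  steps:
    - [[0,0,0,0,0,0.11],[0,0,0,0,0,0.22],[0,0,0,0,0,0.33],[0,0,0,0,0,0.44],[0,0,0,0,0,0.524]]

```text
clock: 38.17
position: [0.4832, 0.2709, 0.1167]
orientation: [-0.849, -3.025, -0.0]
contact_force: [0.0, -1.1, -3.8]
width: 0.0355
gripper_force: 40.0
```

Call:
apply_moves:
  steps:
    - [[0,0,0,0,0,0.11],[0,0,0,0,0,0.22],[0,0,0,0,0,0.33],[0,0,0,0,0,0.44],[0,0,0,0,0,0.524]]

```text
clock: 38.58
position: [0.4832, 0.2708, 0.1167]
orientation: [1.604, 2.702, 0.0]
contact_force: [-1.3, -0.4, -2.9]
width: 0.0357
gripper_force: 40.0
```

Call:
apply_moves:
  steps:
    - [[0,0,0,0,0,0],[0,0,0,0,0,0],[0,0,0,0,0,0],[0,0,0,0,0,0],[0,0,0,0,0,0]]

```text
clock: 39.0
position: [0.4832, 0.2708, 0.1167]
orientation: [-1.594, -2.707, 0.0]
contact_force: [0.2, -0.8, -3.2]
width: 0.0355
gripper_force: 40.0
```

Call:
apply_moves:
  steps:
    - [[0,0,0,0,0,0],[0,0,0,0,0,0],[0,0,0,0,0,0],[0,0,0,0,0,0],[0,0,0,0,0,0]]

```text
clock: 39.42
position: [0.4832, 0.2708, 0.1167]
orientation: [1.596, 2.706, 0.0]
contact_force: [0.5, 0.6, -3.3]
width: 0.0353
gripper_force: 40.0
```

Call:
apply_moves:
  steps:
    - [[0,0,0,0,0,0],[0,0,0,0,0,0],[0,0,0,0,0,0],[0,0,0,0,0,0],[0,0,0,0,0,0]]

```text
clock: 39.83
position: [0.4832, 0.2708, 0.1167]
orientation: [-1.596, -2.706, 0.0]
contact_force: [0.2, -0.1, -3.5]
width: 0.0356
gripper_force: 40.0
```

Call:
apply_moves:
  steps:
    - [[0,0,0,0,0,0],[0,0,0,0,0,0],[0,0,0,0,0,0],[0,0,0,0,0,0],[0,0,0,0,0,0]]

```text
clock: 40.25
position: [0.4832, 0.2709, 0.1167]
orientation: [-1.596, -2.706, -0.0]
contact_force: [0.7, 0.3, -3.6]
width: 0.0356
gripper_force: 40.0
```

Call:
apply_moves:
  steps:
    - [[0,0,-30,0,0,0],[0,0,-60,0,0,0],[0,0,-90,0,0,0],[0,0,-120,0,0,0],[0,0,-120,0,0,0]]

```text
clock: 40.67
position: [0.4862, 0.2725, 0.2427]
orientation: [1.593, 2.702, 0.013]
contact_force: [1.9, 1.3, -3.6]
width: 0.0356
gripper_force: 40.0
```

Call:
apply_moves:
  steps:
    - [[-29,-1,0,0,0,0],[-58,-2,0,0,0,0],[-87,-3,0,0,0,0],[-116,-4,0,0,0,0],[-146,-5,0,0,0,0]]

```text
clock: 41.08
position: [0.5492, 0.1394, 0.2356]
orientation: [-1.595, -2.705, 0.001]
contact_force: [0.7, 0.2, -3.7]
width: 0.0354
gripper_force: 40.0
```

Call:
apply_moves:
  steps:
    - [[-29,-1,0,0,0,0],[-58,-2,0,0,0,0],[-87,-3,0,0,0,0],[-116,-4,0,0,0,0],[-145,-5,0,0,0,0]]

```text
clock: 41.5
position: [0.6151, 0.0099, 0.2354]
orientation: [-1.595, -2.705, 0.001]
contact_force: [0.0, 0.3, -3.4]
width: 0.0355
gripper_force: 40.0
```

Call:
apply_moves:
  steps:
    - [[0,0,0,0,0,0.11],[0,0,0,0,0,0.22],[0,0,0,0,0,0.33],[0,0,0,0,0,0.44],[0,0,0,0,0,0.44]]

```text
clock: 41.92
position: [0.6146, 0.0112, 0.2353]
orientation: [-2.152, -2.287, 0.002]
contact_force: [0.5, -0.6, -2.9]
width: 0.0358
gripper_force: 40.0
```

Call:
apply_moves:
  steps:
    - [[0,0,0,0,0,0.11],[0,0,0,0,0,0.22],[0,0,0,0,0,0.22],[0,0,0,0,0,0.22],[0,0,0,0,0,0.22]]

```text
clock: 42.33
position: [0.615, 0.0114, 0.2363]
orientation: [-2.382, -2.048, 0.001]
contact_force: [0.2, 0.3, -3.3]
width: 0.0356
gripper_force: 40.0
```

Run:
```python
from h import *
st(); d=look()
s=to(.6152,.0113,.085,80.9)
w=grab('wrist'); save(w,'w3.png')
```

```text
42.33 [0.615  0.0114 0.2363] yaw 81.4 q1 -0.0 q6 8.6 w 0.0356 [ 0.2  0.3 -3.3]
rack ((607.4844970703125, -16.746562957763672), (73.6434097290039, 31.011943817138672), 0.7292492985725403)
disc [188 263  27  27 267] [[482.8 271.7  12. ]]
disc [194 269  15  15 183] [[482.8 270.9  12. ]]
plate [ 168  249   57   55 2251] ((483.6577453613281, 286.8847961425781), (133.09217834472656, 117.19623565673828), 86.85286712646484)
shift [-0.000e+00  1.000e-01  1.514e+02] turn 0.008 yaw 81.3 tilt 0.02
```

View pics/w3.png

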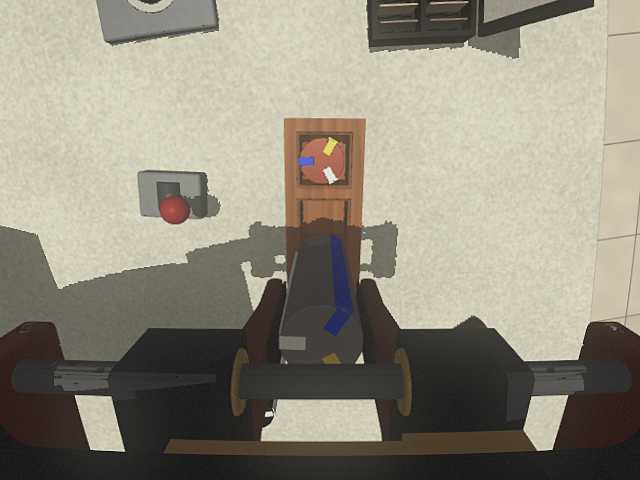

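The wrist view shows the granite over the free middle cell, with sandstone upright in the next one. Inserting.

Call:
apply_moves:
  steps:
    - [[0,0,25,0,0,0],[0,0,50,0,0,0],[0,0,72,0,0,0],[0,0,84,0,0,0],[0,0,92,0,0,0]]

```text
clock: 42.85
position: [0.6144, 0.0113, 0.143]
orientation: [-2.384, -2.043, 0.003]
contact_force: [0.2, 0.1, -3.3]
width: 0.0355
gripper_force: 40.0
```

Call:
apply_moves:
  steps:
    - [[0,0,12,0,0,0],[0,0,24,0,0,0],[0,0,36,0,0,0],[0,0,42,0,0,0],[0,0,48,0,0,0]]

```text
clock: 43.27
position: [0.6151, 0.0113, 0.096]
orientation: [-2.386, -2.043, 0.001]
contact_force: [0.4, -0.2, -2.6]
width: 0.0358
gripper_force: 40.0
```

Call:
apply_moves:
  steps:
    - [[0,0,3,0,0,0],[0,0,6,0,0,0],[0,0,9,0,0,0],[0,0,12,0,0,0],[0,0,12,0,0,0]]

```text
clock: 43.68
position: [0.6151, 0.0113, 0.0844]
orientation: [-2.387, -2.043, 0.0]
contact_force: [-1.5, 0.0, -2.8]
width: 0.0353
gripper_force: 40.0
```

Run:
```python
from h import *
st()
```

```text
43.68 [0.6151 0.0113 0.0844] yaw 81.1 q1 -0.1 q6 8.8 w 0.0353 [-1.5  0.  -2.8]
```

Call:
apply_moves:
  steps:
    - [[0,0,1,0,0,0],[0,0,1,0,0,0],[0,0,1,0,0,0],[0,0,1,0,0,0],[0,0,1,0,0,0]]
  claw: -1

```text
clock: 44.1
position: [0.6155, 0.0113, 0.0841]
orientation: [2.386, 2.042, 0.001]
contact_force: [-0.3, -0.7, -0.4]
width: 0.0651
gripper_force: 0.0
```

Call:
apply_moves:
  steps:
    - [[0,0,0,0,0,0],[0,0,0,0,0,0],[0,0,0,0,0,0],[0,0,-10,0,0,0],[0,0,-35,0,0,0]]

```text
clock: 44.52
position: [0.6128, 0.0113, 0.1165]
orientation: [-2.384, -2.04, 0.007]
contact_force: [-0.8, -0.5, 0.4]
width: 0.0879
gripper_force: 0.0
```

Call:
apply_moves:
  steps:
    - [[0,0,-30,0,0,0],[0,0,-60,0,0,0],[0,0,-90,0,0,0],[0,0,-116,0,0,0],[0,0,-116,0,0,0]]

```text
clock: 44.93
position: [0.6184, 0.0113, 0.2415]
orientation: [2.382, 2.039, 0.012]
contact_force: [1.0, -0.4, 1.2]
width: 0.088
gripper_force: 0.0
```

Call:
apply_moves:
  steps:
    - [[-24,-8,0,0,0,0],[-48,-17,0,0,0,0],[-72,-25,0,0,0,0],[-96,-34,0,0,0,0],[-130,-45,0,0,0,0]]

```text
clock: 45.35
position: [0.5501, -0.1101, 0.2346]
orientation: [-2.385, -2.044, -0.0]
contact_force: [-0.0, 0.0, -0.2]
width: 0.0881
gripper_force: 0.0
```

Call:
apply_moves:
  steps:
    - [[-24,-8,0,0,0,0],[-48,-17,0,0,0,0],[-62,-22,0,0,0,0],[-62,-22,0,0,0,0],[-62,-22,0,0,0,0]]

```text
clock: 45.77
position: [0.519, -0.1684, 0.2347]
orientation: [-2.388, -2.04, -0.0]
contact_force: [-0.1, -0.4, -0.2]
width: 0.0874
gripper_force: 0.0
```

Call:
apply_moves:
  steps:
    - [[0,0,0,0,0,-0.12],[0,0,0,0,0,-0.24],[0,0,0,0,0,-0.36],[0,0,0,0,0,-0.48],[0,0,0,0,0,-0.6]]

```text
clock: 46.18
position: [0.5199, -0.1668, 0.2346]
orientation: [-1.667, -2.663, -0.0]
contact_force: [-0.0, -0.4, 0.4]
width: 0.0878
gripper_force: 0.0
```

Call:
apply_moves:
  steps:
    - [[0,0,0,0,0,-0.12],[0,0,0,0,0,-0.24],[0,0,0,0,0,-0.36],[0,0,0,0,0,-0.48],[0,0,0,0,0,-0.6]]

```text
clock: 46.6
position: [0.52, -0.1668, 0.2346]
orientation: [-0.805, -3.037, -0.001]
contact_force: [-0.5, 0.9, 0.5]
width: 0.0878
gripper_force: 0.0
```

Call:
apply_moves:
  steps:
    - [[0,0,0,0,0,-0.04],[0,0,0,0,0,-0.04],[0,0,0,0,0,-0.04]]

```text
clock: 46.85
position: [0.5198, -0.1671, 0.2346]
orientation: [-0.756, -3.049, -0.0]
contact_force: [0.0, -0.3, -0.1]
width: 0.0875
gripper_force: 0.0
```

Run:
```python
from h import *
st(); d=look(); save(d,'t4.png',(170,150,530,310),2.2)
s=to(.5191,-.1681,.073,152)
```

```text
46.85 [ 0.5198 -0.1671  0.2346] yaw 152.1 q1 -19.1 q6 -81.2 w 0.0875 [ 0.  -0.3 -0.1]
ball [293.2 275. ] [[487.6  52.1  92. ]]
rack ((615.1856689453125, 11.226226806640625), (200.12570190429688, 77.89407348632812), 80.94237518310547)
disc [188 264  26  26 253] [[482.2 271.9  12. ]]
disc [194 269  15  15 180] [[482.7 271.   12. ]]
plate [ 168  249   57   55 2244] ((483.6492614746094, 286.72869873046875), (133.0103302001953, 117.29269409179688), 87.04959106445312)
shift [ 1.000e-01 -1.000e+00  1.616e+02] turn 0.002 yaw 152.1 tilt 0.01
```

View pics/t4.png

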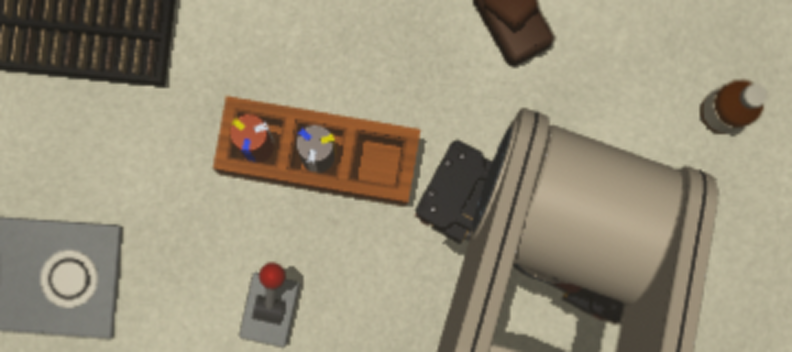

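Sandstone and granite are racked, and the right cell, at crop (380,160), is free. Taking the basalt.

Call:
apply_moves:
  steps:
    - [[0,-1,35,0,0,0],[0,-1,70,0,0,0],[0,-1,105,0,0,0],[0,-1,140,0,0,0],[0,-1,161,0,0,0]]

```text
clock: 47.32
position: [0.5175, -0.168, 0.0706]
orientation: [-0.757, -3.046, -0.001]
contact_force: [-0.5, -0.8, 0.2]
width: 0.0877
gripper_force: 0.0
```

Call:
apply_moves:
  steps:
    - [[0,0,0,0,0,0],[0,0,0,0,0,0],[0,0,0,0,0,0],[0,0,0,0,0,0],[0,0,0,0,0,0]]
  claw: 1

```text
clock: 47.73
position: [0.5201, -0.1693, 0.0755]
orientation: [0.755, 3.046, -0.0]
contact_force: [0.0, 0.6, -0.1]
width: 0.0581
gripper_force: 0.0
```

Call:
apply_moves:
  steps:
    - [[0,0,0,0,0,0],[0,0,0,0,0,0],[0,0,0,0,0,0],[0,0,0,0,0,0],[0,0,0,0,0,0]]

```text
clock: 48.15
position: [0.5192, -0.1691, 0.0741]
orientation: [0.756, 3.049, -0.0]
contact_force: [-0.9, -0.5, 4.7]
width: 0.0352
gripper_force: 39.9
```

Call:
apply_moves:
  steps:
    - [[0,0,-20,0,0,0],[0,0,-55,0,0,0],[0,0,-90,0,0,0],[0,0,-125,0,0,0],[0,0,-161,0,0,0]]

```text
clock: 48.57
position: [0.5179, -0.1686, 0.2354]
orientation: [-0.755, -3.047, -0.0]
contact_force: [0.3, -0.0, -3.9]
width: 0.0356
gripper_force: 39.9
```

Call:
apply_moves:
  steps:
    - [[16,25,0,0,0,0],[32,50,0,0,0,0],[48,75,0,0,0,0],[64,100,0,0,0,0],[79,123,0,0,0,0]]

```text
clock: 48.98
position: [0.5055, -0.0218, 0.2342]
orientation: [-0.756, -3.048, 0.0]
contact_force: [1.6, 0.6, -4.0]
width: 0.0353
gripper_force: 39.9
```

Call:
apply_moves:
  steps:
    - [[16,25,0,0,0,0],[32,50,0,0,0,0],[48,75,0,0,0,0],[64,100,0,0,0,0],[79,123,0,0,0,0]]

```text
clock: 49.4
position: [0.4931, 0.1239, 0.2341]
orientation: [-0.755, -3.048, 0.001]
contact_force: [0.5, -0.3, -2.3]
width: 0.0357
gripper_force: 39.9
```

Call:
apply_moves:
  steps:
    - [[16,25,0,0,0,0],[32,50,0,0,0,0],[48,75,0,0,0,0],[64,100,0,0,0,0],[79,124,0,0,0,0]]

```text
clock: 49.82
position: [0.4811, 0.2702, 0.234]
orientation: [-0.755, -3.048, 0.002]
contact_force: [0.7, -0.3, -2.7]
width: 0.0353
gripper_force: 39.9
```

Call:
apply_moves:
  steps:
    - [[0,0,0,0,0,-0.11],[0,0,0,0,0,-0.22],[0,0,0,0,0,-0.33],[0,0,0,0,0,-0.44],[0,0,0,0,0,-0.497]]

```text
clock: 50.23
position: [0.4814, 0.2687, 0.2339]
orientation: [0.027, -3.14, 0.001]
contact_force: [0.1, 0.5, -3.0]
width: 0.0354
gripper_force: 39.9
```

Call:
apply_moves:
  steps:
    - [[0,0,0,0,0,-0.11],[0,0,0,0,0,-0.22],[0,0,0,0,0,-0.33],[0,0,0,0,0,-0.44],[0,0,0,0,0,-0.497]]

```text
clock: 50.65
position: [0.4815, 0.2686, 0.2339]
orientation: [0.798, -3.037, 0.001]
contact_force: [-0.1, -1.2, -3.3]
width: 0.0356
gripper_force: 39.9
```

Call:
apply_moves:
  steps:
    - [[0,0,0,0,0,-0.11],[0,0,0,0,0,-0.22],[0,0,0,0,0,-0.33],[0,0,0,0,0,-0.44],[0,0,0,0,0,-0.497]]

```text
clock: 51.07
position: [0.4815, 0.2686, 0.2339]
orientation: [1.52, -2.747, -0.0]
contact_force: [-0.4, 0.5, -3.5]
width: 0.0353
gripper_force: 39.9
```

Run:
```python
from h import *
st(); d=look(); 
s=to(.4827,.271,.115,-122.5)
```

```text
51.07 [0.4815 0.2686 0.2339] yaw -122.1 q1 27.9 q6 -120.0 w 0.0353 [-0.4  0.5 -3.5]
ball [293.2 275. ] [[487.6  52.1  92. ]]
rack ((615.30029296875, 11.277381896972656), (199.9839324951172, 77.57771301269531), 80.87731170654297)
disc [191 263  20  10  81] [[504.8 274.2  12. ]]
disc [194 269  12  15 120] [[484.2 275.9  12. ]]
plate [ 168  225   56   79 1820] ((511.4854736328125, 284.99871826171875), (182.28024291992188, 129.46612548828125), 1.6792478561401367)
shift [ -2.6   0.2 119. ] turn 0.008 yaw -122.0 tilt 0.09
```

Call:
apply_moves:
  steps:
    - [[-2,0,25,0,0,0],[-2,0,50,0,0,0],[-2,0,75,0,0,0],[-2,0,100,0,0,0],[-2,0,118,0,0,0]]

```text
clock: 51.53
position: [0.4818, 0.2699, 0.1142]
orientation: [1.509, -2.752, -0.0]
contact_force: [-0.4, 0.0, -2.9]
width: 0.0356
gripper_force: 39.9
```

Call:
apply_moves:
  steps:
    - [[0,0,0,0,0,0],[0,0,0,0,0,0],[0,0,0,0,0,0],[0,0,0,0,0,0],[0,0,0,0,0,0]]

```text
clock: 51.95
position: [0.484, 0.2711, 0.1181]
orientation: [-1.512, 2.751, 0.0]
contact_force: [0.8, -0.0, -3.3]
width: 0.0354
gripper_force: 39.9
```

Call:
apply_moves:
  steps:
    - [[0,0,0,0,0,0],[0,0,0,0,0,0],[0,0,0,0,0,0],[0,0,0,0,0,0],[0,0,0,0,0,0]]

```text
clock: 52.37
position: [0.4832, 0.2706, 0.1168]
orientation: [-1.513, 2.753, 0.0]
contact_force: [-0.5, -1.6, -2.3]
width: 0.0357
gripper_force: 39.9
```

Call:
apply_moves:
  steps:
    - [[0,0,0,0,0,0],[0,0,0,0,0,0],[0,0,0,0,0,0],[0,0,0,0,0,0],[0,0,0,0,0,0]]

```text
clock: 52.78
position: [0.4832, 0.2706, 0.1167]
orientation: [-1.513, 2.753, 0.0]
contact_force: [0.3, -0.2, -3.0]
width: 0.0356
gripper_force: 39.9
```

Call:
apply_moves:
  steps:
    - [[0,0,0,0,0,0],[0,0,0,0,0,0],[0,0,0,0,0,0],[0,0,0,0,0,0],[0,0,0,0,0,0]]

```text
clock: 53.2
position: [0.4832, 0.2706, 0.1167]
orientation: [-1.513, 2.753, 0.0]
contact_force: [0.1, 0.1, -2.7]
width: 0.0353
gripper_force: 39.9
```

Run:
```python
from h import *
st(); d=grab('scene')
h=hsv(d); m=box(h.shape[:2],445,215,485,255)&(h[...,0]>100)&(h[...,0]<130)&(h[...,1]>100)
print([b[2] for b in blobs(m,5)])
print(proj(d,[.4827+.018*np.cos(-.576),.271+.018*np.sin(-.576),.06]))
```

```text
53.2 [0.4832 0.2706 0.1167] yaw -122.4 q1 28.0 q6 -119.6 w 0.0353 [ 0.1  0.1 -2.7]
[array([463.31730769, 235.92307692])]
[[461.85582049 243.35400268]]
```

Call:
apply_moves:
  steps:
    - [[0,0,0,0,0,0.11],[0,0,0,0,0,0.22],[0,0,0,0,0,0.33],[0,0,0,0,0,0.44],[0,0,0,0,0,0.524]]

```text
clock: 53.67
position: [0.4832, 0.2706, 0.1167]
orientation: [-0.74, 3.053, 0.0]
contact_force: [-0.0, 0.1, -2.7]
width: 0.0353
gripper_force: 39.9
```

Call:
apply_moves:
  steps:
    - [[0,0,0,0,0,0.11],[0,0,0,0,0,0.22],[0,0,0,0,0,0.33],[0,0,0,0,0,0.44],[0,0,0,0,0,0.524]]

```text
clock: 54.08
position: [0.4832, 0.2706, 0.1167]
orientation: [0.076, 3.141, 0.0]
contact_force: [-0.3, -0.4, -3.1]
width: 0.0356
gripper_force: 39.9
```

Call:
apply_moves:
  steps:
    - [[0,0,0,0,0,0.11],[0,0,0,0,0,0.22],[0,0,0,0,0,0.33],[0,0,0,0,0,0.44],[0,0,0,0,0,0.524]]

```text
clock: 54.5
position: [0.4832, 0.2707, 0.1167]
orientation: [0.887, 3.014, 0.0]
contact_force: [-0.3, 0.6, -3.1]
width: 0.0355
gripper_force: 39.9
```

Call:
apply_moves:
  steps:
    - [[0,0,0,0,0,0.11],[0,0,0,0,0,0.22],[0,0,0,0,0,0.33],[0,0,0,0,0,0.44],[0,0,0,0,0,0.524]]

```text
clock: 54.92
position: [0.4832, 0.2706, 0.1167]
orientation: [1.637, 2.681, 0.0]
contact_force: [-0.1, 0.2, -3.0]
width: 0.0355
gripper_force: 39.9
```

Call:
apply_moves:
  steps:
    - [[0,0,0,0,0,0],[0,0,0,0,0,0],[0,0,0,0,0,0],[0,0,0,0,0,0],[0,0,0,0,0,0]]

```text
clock: 55.33
position: [0.4832, 0.2706, 0.1167]
orientation: [1.628, 2.687, 0.0]
contact_force: [-0.1, 0.4, -2.5]
width: 0.0358
gripper_force: 39.9
```

Call:
apply_moves:
  steps:
    - [[0,0,0,0,0,0],[0,0,0,0,0,0],[0,0,0,0,0,0],[0,0,0,0,0,0],[0,0,0,0,0,0]]

```text
clock: 55.75
position: [0.4832, 0.2706, 0.1167]
orientation: [-1.63, -2.686, -0.0]
contact_force: [0.4, -0.2, -2.3]
width: 0.0353
gripper_force: 39.9
```

Call:
apply_moves:
  steps:
    - [[0,0,0,0,0,0],[0,0,0,0,0,0],[0,0,0,0,0,0],[0,0,0,0,0,0],[0,0,0,0,0,0]]

```text
clock: 56.17
position: [0.4832, 0.2706, 0.1167]
orientation: [1.63, 2.686, 0.0]
contact_force: [0.6, -0.7, -2.6]
width: 0.0355
gripper_force: 39.9
```

Call:
apply_moves:
  steps:
    - [[0,0,0,0,0,0],[0,0,0,0,0,0],[0,0,0,0,0,0],[0,0,0,0,0,0],[0,0,0,0,0,0]]

```text
clock: 56.58
position: [0.4832, 0.2706, 0.1167]
orientation: [1.63, 2.686, 0.0]
contact_force: [0.7, 0.0, -3.1]
width: 0.0355
gripper_force: 39.9
```

Run:
```python
from h import *
st(); d=look()
```

```text
56.58 [0.4832 0.2706 0.1167] yaw 117.5 q1 28.0 q6 0.5 w 0.0355 [ 0.7  0.  -3.1]
ball [293.1 275.1] [[487.5  52.2  92. ]]
rack ((615.159423828125, 11.299995422363281), (199.9839324951172, 77.86299133300781), 80.87731170654297)
plate [ 168  231   57   84 1531] ((511.891357421875, 274.98577880859375), (201.7454376220703, 123.3981704711914), 26.049211502075195)
```

Call:
apply_moves:
  steps:
    - [[0,0,0,0,0,0.11],[0,0,0,0,0,0.22],[0,0,0,0,0,0.33],[0,0,0,0,0,0.44],[0,0,0,0,0,0.524]]

```text
clock: 57.05
position: [0.4832, 0.2706, 0.1167]
orientation: [-2.276, -2.166, -0.0]
contact_force: [0.7, 0.2, -3.0]
width: 0.0354
gripper_force: 39.9
```

Call:
apply_moves:
  steps:
    - [[0,0,0,0,0,0.11],[0,0,0,0,0,0.22],[0,0,0,0,0,0.33],[0,0,0,0,0,0.44],[0,0,0,0,0,0.524]]

```text
clock: 57.47
position: [0.4832, 0.2706, 0.1167]
orientation: [-2.759, -1.502, -0.0]
contact_force: [0.3, -0.2, -2.8]
width: 0.0357
gripper_force: 39.9
```

Call:
apply_moves:
  steps:
    - [[0,0,0,0,0,0.11],[0,0,0,0,0,0.22],[0,0,0,0,0,0.33],[0,0,0,0,0,0.44],[0,0,0,0,0,0.524]]

```text
clock: 57.88
position: [0.4832, 0.2706, 0.1167]
orientation: [-3.054, -0.737, 0.0]
contact_force: [0.8, 0.9, -1.9]
width: 0.0356
gripper_force: 39.9
```

Call:
apply_moves:
  steps:
    - [[0,0,0,0,0,0.11],[0,0,0,0,0,0.22],[0,0,0,0,0,0.33],[0,0,0,0,0,0.44],[0,0,0,0,0,0.524]]

```text
clock: 58.3
position: [0.4832, 0.2706, 0.1167]
orientation: [3.141, -0.08, -0.0]
contact_force: [-0.5, -0.8, -3.7]
width: 0.0355
gripper_force: 39.9
```

Call:
apply_moves:
  steps:
    - [[0,0,0,0,0,0],[0,0,0,0,0,0],[0,0,0,0,0,0],[0,0,0,0,0,0],[0,0,0,0,0,0]]

```text
clock: 58.72
position: [0.4832, 0.2706, 0.1167]
orientation: [-3.141, 0.069, 0.0]
contact_force: [0.3, -0.1, -2.5]
width: 0.0356
gripper_force: 39.9
```

Call:
apply_moves:
  steps:
    - [[0,0,0,0,0,0],[0,0,0,0,0,0],[0,0,0,0,0,0],[0,0,0,0,0,0],[0,0,0,0,0,0]]

```text
clock: 59.13
position: [0.4832, 0.2706, 0.1167]
orientation: [3.141, -0.071, 0.0]
contact_force: [-0.6, -0.6, -2.4]
width: 0.0357
gripper_force: 39.9
```

Call:
apply_moves:
  steps:
    - [[0,0,0,0,0,0],[0,0,0,0,0,0],[0,0,0,0,0,0],[0,0,0,0,0,0],[0,0,0,0,0,0]]

```text
clock: 59.55
position: [0.4832, 0.2706, 0.1167]
orientation: [3.141, -0.071, -0.0]
contact_force: [-0.4, -0.1, -3.3]
width: 0.0355
gripper_force: 39.9
```

Call:
apply_moves:
  steps:
    - [[0,0,0,0,0,0],[0,0,0,0,0,0],[0,0,0,0,0,0],[0,0,0,0,0,0],[0,0,0,0,0,0]]

```text
clock: 59.97
position: [0.4832, 0.2706, 0.1167]
orientation: [-3.141, 0.071, 0.0]
contact_force: [-0.3, -0.9, -3.1]
width: 0.0352
gripper_force: 39.9
```

Call:
apply_moves:
  steps:
    - [[0,0,-30,0,0,0],[0,0,-60,0,0,0],[0,0,-90,0,0,0],[0,0,-120,0,0,0],[0,0,-120,0,0,0]]

```text
clock: 60.38
position: [0.4862, 0.2722, 0.2427]
orientation: [-3.136, 0.071, -0.014]
contact_force: [0.8, 0.7, -0.7]
width: 0.0354
gripper_force: 39.9
```

Call:
apply_moves:
  steps:
    - [[14,32,0,0,0,0],[28,64,0,0,0,0],[41,95,0,0,0,0],[54,126,0,0,0,0],[68,157,0,0,0,0]]

```text
clock: 60.8
position: [0.5436, 0.1092, 0.2356]
orientation: [3.141, -0.07, -0.002]
contact_force: [0.2, 0.2, -2.2]
width: 0.0357
gripper_force: 39.9
```

Call:
apply_moves:
  steps:
    - [[14,32,0,0,0,0],[28,64,0,0,0,0],[41,95,0,0,0,0],[54,126,0,0,0,0],[68,158,0,0,0,0]]

```text
clock: 61.22
position: [0.6044, -0.0517, 0.2354]
orientation: [-3.141, 0.071, 0.003]
contact_force: [0.6, 0.8, -2.3]
width: 0.0355
gripper_force: 39.9
```

Call:
apply_moves:
  steps:
    - [[0,0,0,0,0,-0.11],[0,0,0,0,0,-0.22],[0,0,0,0,0,-0.33],[0,0,0,0,0,-0.44],[0,0,0,0,0,-0.485]]

```text
clock: 61.63
position: [0.6042, -0.0504, 0.2353]
orientation: [-3.064, -0.693, 0.003]
contact_force: [0.1, 0.0, -2.9]
width: 0.0356
gripper_force: 39.9
```

Call:
apply_moves:
  steps:
    - [[0,0,0,0,0,-0.11],[0,0,0,0,0,-0.22],[0,0,0,0,0,-0.33],[0,0,0,0,0,-0.44],[0,0,0,0,0,-0.485]]

```text
clock: 62.05
position: [0.6041, -0.0501, 0.2353]
orientation: [-2.807, -1.409, 0.002]
contact_force: [0.7, 0.3, -2.8]
width: 0.0355
gripper_force: 39.9
```

Call:
apply_moves:
  steps:
    - [[0,0,0,0,0,-0.11],[0,0,0,0,0,-0.22],[0,0,0,0,0,-0.33],[0,0,0,0,0,-0.44],[0,0,0,0,0,-0.485]]

```text
clock: 62.47
position: [0.6042, -0.0501, 0.2353]
orientation: [-2.386, -2.042, 0.002]
contact_force: [-0.8, -0.7, -3.9]
width: 0.0357
gripper_force: 39.9
```

Run:
```python
from h import *
st(); d=look()
s=to(.6054,-.0499,.085,80.9)
w=grab('wrist'); save(w,'w4.png')
```

```text
62.47 [ 0.6042 -0.0501  0.2353] yaw 81.1 q1 -5.9 q6 3.0 w 0.0357 [-0.8 -0.7 -3.9]
rack ((626.8135986328125, 82.15231323242188), (56.34461212158203, 77.25445556640625), 80.90357208251953)
disc [188 264  26  26 250] [[482.4 271.7  12. ]]
disc [194 269  15  15 178] [[482.8 271.   12. ]]
plate [ 168  249   57   54 2245] ((483.6901550292969, 286.9447326660156), (132.566650390625, 117.23993682861328), 87.05355072021484)
shift [  0.4   1.2 150.4] turn 0.003 yaw 81.1 tilt 0.1
```

View pics/w4.png

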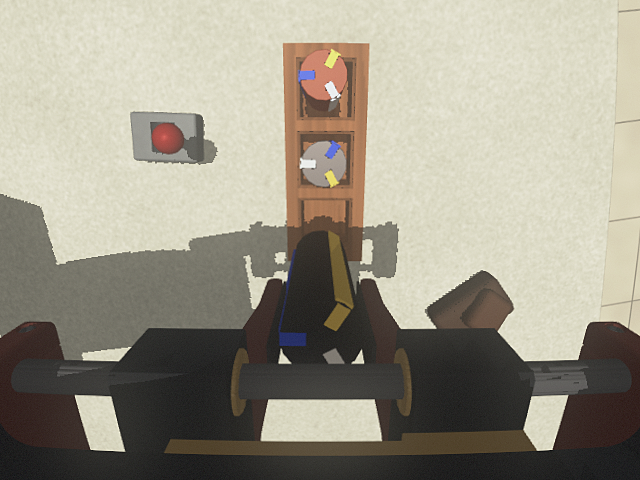

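The wrist view shows the basalt over the free right cell, with about a 1 mm correction needed. Inserting.

Call:
apply_moves:
  steps:
    - [[0,1,25,0,0,0],[0,1,50,0,0,0],[0,1,72,0,0,0],[0,1,84,0,0,0],[0,1,91,0,0,0]]

```text
clock: 62.98
position: [0.6045, -0.0503, 0.1433]
orientation: [-2.392, -2.032, 0.004]
contact_force: [-0.3, -0.2, -2.9]
width: 0.0359
gripper_force: 39.9
```

Call:
apply_moves:
  steps:
    - [[0,0,12,0,0,0],[0,0,24,0,0,0],[0,0,36,0,0,0],[0,0,42,0,0,0],[0,0,48,0,0,0]]

```text
clock: 63.4
position: [0.6057, -0.0503, 0.0969]
orientation: [-2.393, -2.035, 0.0]
contact_force: [0.4, -1.1, -2.9]
width: 0.0355
gripper_force: 39.9
```

Call:
apply_moves:
  steps:
    - [[0,0,3,0,0,0],[0,0,6,0,0,0],[0,0,9,0,0,0],[0,0,12,0,0,0],[0,0,12,0,0,0]]

```text
clock: 63.82
position: [0.6057, -0.0503, 0.0854]
orientation: [-2.393, -2.036, 0.0]
contact_force: [-0.8, -0.7, -2.7]
width: 0.0352
gripper_force: 39.9
```

Run:
```python
from h import *
st()
```

```text
63.82 [ 0.6057 -0.0503  0.0854] yaw 80.8 q1 -5.9 q6 3.3 w 0.0352 [-0.8 -0.7 -2.7]
```

Call:
apply_moves:
  steps:
    - [[0,0,1,0,0,0],[0,0,1,0,0,0],[0,0,1,0,0,0],[0,0,1,0,0,0],[0,0,1,0,0,0]]
  claw: -1

```text
clock: 64.23
position: [0.6061, -0.0504, 0.0851]
orientation: [2.392, 2.035, 0.001]
contact_force: [0.3, -1.2, -0.3]
width: 0.0652
gripper_force: 0.0
```

Call:
apply_moves:
  steps:
    - [[0,0,0,0,0,0],[0,0,0,0,0,0],[0,0,0,0,0,0],[0,0,-10,0,0,0],[0,0,-35,0,0,0]]

```text
clock: 64.65
position: [0.6034, -0.0501, 0.1176]
orientation: [-2.39, -2.033, 0.007]
contact_force: [-0.3, -0.2, -0.4]
width: 0.088
gripper_force: 0.0
```

Call:
apply_moves:
  steps:
    - [[0,0,-30,0,0,0],[0,0,-60,0,0,0],[0,0,-90,0,0,0],[0,0,-116,0,0,0],[0,0,-116,0,0,0]]

```text
clock: 65.07
position: [0.6089, -0.0507, 0.2425]
orientation: [2.387, 2.031, 0.011]
contact_force: [0.7, 0.8, 1.5]
width: 0.0874
gripper_force: 0.0
```

Call:
apply_moves:
  steps:
    - [[20,-25,0,0,0,0],[40,-50,0,0,0,0],[60,-75,0,0,0,0],[81,-98,0,0,0,0],[81,-98,0,0,0,0]]
  claw: 1

```text
clock: 65.48
position: [0.5181, 0.048, 0.2353]
orientation: [-2.389, -2.037, 0.003]
contact_force: [0.7, 0.7, -0.1]
width: 0.058
gripper_force: 0.0
```

Call:
apply_moves:
  steps:
    - [[0,0,0,0,0,0.03],[0,0,0,0,0,0.03],[0,0,0,0,0,0.03],[0,0,0,0,0,0.03],[0,0,0,0,0,0.03]]

```text
clock: 65.9
position: [0.5223, 0.0449, 0.2356]
orientation: [-2.423, -1.999, 0.0]
contact_force: [-0.7, -0.3, 0.1]
width: 0.0248
gripper_force: 0.0
```

Run:
```python
from h import *
st(); d=look(); save(d,'t5.png',(170,150,530,310),2.2)
s=to(.5215,.0455,.08,79)
s=to(.4475,.0608,.08,79,s)
```

```text
65.9 [0.5223 0.0449 0.2356] yaw 79.0 q1 3.6 q6 14.6 w 0.0248 [-0.7 -0.3  0.1]
rack ((615.1472778320312, 11.224159240722656), (200.13755798339844, 77.86299133300781), 80.87731170654297)
disc [188 263  26  27 254] [[482.4 271.9  12. ]]
disc [194 269  15  15 181] [[482.8 271.1  12. ]]
plate [ 168  249   52   54 2035] ((483.865234375, 291.83770751953125), (122.47970581054688, 117.62340545654297), 87.20048522949219)
shift [  0.5  -0.8 155.5] turn 0.001 yaw 79.0 tilt 0.01
shift [  0.9 -75.6   0. ] turn 0.0 yaw 79 tilt 0.01
```

View pics/t5.png

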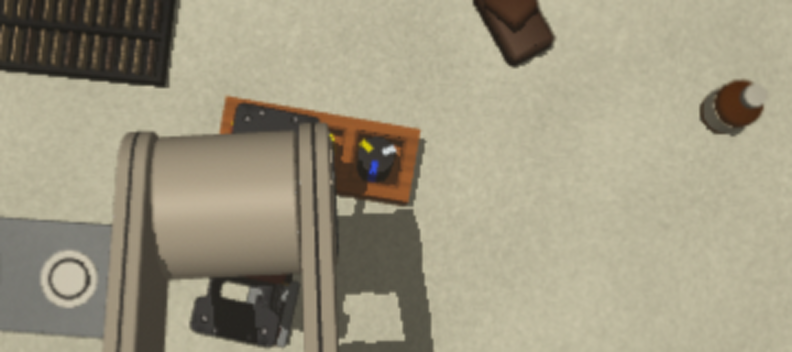

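The basalt stands in the right cell, at crop (378,155). Now I pull the lever back.

Call:
apply_moves:
  steps:
    - [[0,0,0,0,0,0],[0,0,0,0,0,0],[0,0,0,0,0,0],[0,0,20,0,0,0],[0,0,50,0,0,0]]

```text
clock: 66.37
position: [0.5245, 0.0454, 0.1877]
orientation: [2.42, 1.997, 0.008]
contact_force: [0.4, 0.1, -0.4]
width: 0.0007
gripper_force: 0.0
```

Call:
apply_moves:
  steps:
    - [[0,0,35,0,0,0],[0,0,70,0,0,0],[0,0,100,0,0,0],[0,0,105,0,0,0],[0,0,105,0,0,0]]

```text
clock: 66.78
position: [0.5206, 0.0452, 0.0791]
orientation: [-2.421, -1.998, 0.006]
contact_force: [0.3, -0.4, 0.5]
width: 0.0008
gripper_force: 0.0
```

Call:
apply_moves:
  steps:
    - [[0,-16,0,0,0,0],[0,-32,0,0,0,0],[0,-48,0,0,0,0],[0,-64,0,0,0,0],[0,-76,0,0,0,0]]

```text
clock: 67.2
position: [0.4482, 0.06, 0.0828]
orientation: [2.421, 1.998, 0.005]
contact_force: [1.3, 0.0, 0.5]
width: 0.0004
gripper_force: 0.5
```

Call:
apply_moves:
  steps:
    - [[0,0,0,0,0,0],[0,0,0,0,0,0],[0,0,0,0,0,0],[0,10,-10,0,0,0],[0,25,-45,0,0,0]]

```text
clock: 67.62
position: [0.469, 0.0546, 0.1229]
orientation: [-2.419, -1.997, 0.011]
contact_force: [0.3, 0.2, -0.8]
width: 0.0002
gripper_force: 0.0
```

Call:
apply_moves:
  steps:
    - [[-30,0,-35,0,0,0],[-60,0,-55,0,0,0],[-100,0,-80,0,0,0],[-140,0,-90,0,0,0],[-180,0,-90,0,0,0]]

```text
clock: 68.03
position: [0.4404, -0.121, 0.2189]
orientation: [2.418, 1.997, 0.006]
contact_force: [2.8, -0.4, -0.2]
width: 0.0005
gripper_force: 0.0
```

Call:
apply_moves:
  steps:
    - [[-35,0,0,0,0,0],[-70,0,0,0,0,0],[-105,0,0,0,0,0],[-105,0,0,0,0,0],[-105,0,0,0,0,0]]

```text
clock: 68.45
position: [0.4186, -0.224, 0.2159]
orientation: [2.427, 1.994, 0.001]
contact_force: [-0.5, -0.4, -0.1]
width: 0.0002
gripper_force: 0.0
```

Run:
```python
from h import *
st(); d=look(); save(d,'t6.png',(170,150,530,320),2.2)
```

```text
68.45 [ 0.4186 -0.224   0.2159] yaw 78.8 q1 -29.6 q6 -18.4 w 0.0002 [-0.5 -0.4 -0.1]
ball [286.4 305. ] [[423.2  65.3  92. ]]
rack ((615.3003540039062, 11.277748107910156), (200.2919158935547, 77.57771301269531), 80.87731170654297)
disc [188 264  26  26 240] [[482.2 271.5  12. ]]
disc [194 269  15  15 177] [[482.8 271.1  12. ]]
plate [ 168  249   57   54 2245] ((483.7041931152344, 286.9577941894531), (132.8920440673828, 117.12405395507812), 86.87747955322266)
```

View pics/t6.png

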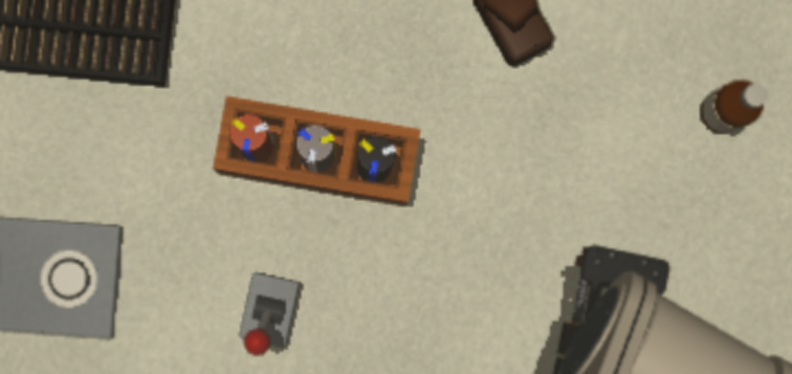

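The lever is off, at about 0.08 rad. All three cores stand in the rack and the robot is clear. Handing in.

```bash
python3 -c "
from rig import env
print(env.sign_off())"
```

```text
the job is handed in; nothing more can be done
None
```

The job is handed in, with no verdict returned: each core was shown white, yellow, then blue to the lens (sandstone, granite, basalt) and racked, and the lever is back off at about 0.08 rad; the rack got knocked aside mid-run and I placed the last two cores at its new position.

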